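Box the fresh coasters with the spatula

TASK

Take the spatula from its wooden rest and use it to lift every resin coaster off the mat and lay them gently, right side up and one on top of another, in the open carton, drawing the blade out through the cut-out in its front; the finish is fresh, so your fingers must not touch a coaster and none may be dropped in. When all are in, fold both side flaps down, then close the lid over them, without crushing the card. Lay the spatula back on its rest as you found it, and leave everything else on the table where it is.

Things in the scene. Friction and masses are not known exactly. Their poses are not given: they have to be found in the camera images.
- coaster_1: square resin coaster, dark with a thin gold line round its glossy top, 90 x 90 mm, 15 high in all: an 8 mm plate on four pale rubber feet 7 mm high, 11 across, centred at x, y = +-33 mm; so from each side a gap 7 mm high and 55 wide runs under the plate between the feet. Origin: centre, at the underside of the feet; x, y along the edges, z up. About 85 g. Only the spatula may touch it
- coaster_2: identical to coaster_1. Only 2, 3 or all 4 of the coasters are there
- coaster_3: identical to coaster_1. Only 2, 3 or all 4 of the coasters are there
- coaster_4: identical to coaster_1. Only 2, 3 or all 4 of the coasters are there
- mat: flat grey silicone mat on which the coasters stand, 320 (x) x 360 (y) x 2 mm, fixed. Origin: centre of its underside, on the table
- spatula: rigid cranked spatula, 110 g. Origin: underside of the middle of the blade; x along the blade to its tip, z up. Steel blade 80 mm long (x -40 to 40), 42 wide, 2 thick, square front edge. A thin round neck climbs from x -36, z 5 to x -60, z 52. Wooden handle parallel to the blade: x -150 to -55, 18 wide, z 46 to 70. It starts with the blade flat on the table, the handle's rear on tool_rest
- spatula_grip (a point): where to grip the spatula's handle: its x -85, y 0, z 58 mm (mid height of the handle), across the 18 mm width, from above
- spatula_tip (a point): middle of the blade's front edge, underside: spatula x +40 mm
- tool_rest: fixed wooden block for the spatula, 30 (x) x 60 (y) mm, 46 high, with a lip 9 mm high at each side that leaves a channel 30 wide along x. Origin: centre of its underside. With the spatula in place, handle in the channel and blade flat on the table, the spatula's origin lies 134 mm along the rest's +x and their x axes agree
- carton: open kraft carton stuck to the table, outside 110 x 110 mm, walls 3 thick and 72 high, inside 104 x 104. Origin: centre of its underside. The front, facing its -x (to the right of the table), has a cut-out 62 mm wide, from the inner floor to the top, for the blade and neck. Side flaps hinge on its +y and -y walls, the lid on its +x wall. Four coasters stack to z 63
- carton_floor (a point): centre of the carton's inner floor, 3 mm above the table
- flap_left (a joint): angle of the side flap on the carton's +y wall: 0 = folded in flat over the opening, 1.57 = upright, more = leaning outwards (it starts so). 100 mm along x, 46 long, 2.5 thick; the hinge line runs along x at carton y +53.5, z 72 mm. A stiff crease: it stays where it is left; about 0.5 N at its edge moves it
- flap_right (a joint): the same for the flap on the carton's -y wall (hinge line at carton y -53.5, z 72 mm)
- lid (a joint): angle of the lid: 0 = closed flat over the side flaps, 1.57 = upright, more = leaning back (it starts so). 112 mm long, 110 wide, 2.5 thick, with a 14 mm lip at the free edge that hangs outside the front wall when closed; hinge line along the carton's y at x +53.5, z 75 mm. A stiff crease: it stays where it is left; about 0.5 N at its edge moves it
- flap_left_edge (a point): middle of the free edge of the left flap
- flap_right_edge (a point): middle of the free edge of the right flap
- lid_edge (a point): middle of the free edge of the lid
- resin_bottle_1: black resin bottle with a cone nozzle and a paper label, 70 mm across, 205 high, beyond the mat. Leave it alone
- resin_bottle_2: second, identical resin bottle. Leave it alone
- glitter_jar: small glass jar with a black lid, 42 mm across, 62 high, standing between the mat and the carton on the far side. Leave it alone
- mixing_cup: white cup, 64 mm across, 75 high, to the left of the carton. Leave it alone
- tape_roll: clear roll of tape lying flat, 90 mm across, 24 high, at the left. Leave it alone
- mould: flat pale silicone mould, 130 x 90 x 10 mm, at the right. Leave it alone
- brush: brush lying at the near right, 170 mm long. Leave it alone
Not all that is in view belongs to the job. Leave any pink look-alike of the coaster_4 alone. What is shaped like the coaster_2 but green is not meant.

How it is judged (in metres and radians):
On the way, in this order (a step that is already met when the one before it is completed fails the run):
1. every coaster lies flat, right side up, in the carton, and the blade is out of it (x of coaster_1 in the frame of carton between -0.012 and 0.012 m and y of coaster_1 in the frame of carton between -0.012 and 0.012 m and z of each of coaster_1, coaster_2, coaster_3, coaster_4 in the frame of carton below 0.058 m and angle between each of coaster_1, coaster_2, coaster_3, coaster_4's own z axis and vertical below 0.1 rad and x of coaster_2 in the frame of carton between -0.012 and 0.012 m and y of coaster_2 in the frame of carton between -0.012 and 0.012 m and x of coaster_3 in the frame of carton between -0.012 and 0.012 m and y of coaster_3 in the frame of carton between -0.012 and 0.012 m and x of coaster_4 in the frame of carton between -0.012 and 0.012 m and y of coaster_4 in the frame of carton between -0.012 and 0.012 m and horizontal distance between spatula and carton above 0.08 m), for 0.2 s.
2. both side flaps are folded down while the lid is still up (value of joint each of flap_left, flap_right below 0.25 rad and value of joint lid above 0.6 rad), for 0.2 s.
3. the lid is closed over the flaps (value of joint lid below 0.15 rad), for 0.2 s.
At the end, for the whole second after the job is handed in: Every coaster lies in the carton right side up, level (0.1 rad), within 12 mm of its centre lines; side flaps within 0.25 rad of flat, lid within 0.15; the spatula lies level in the channel of its rest, within 20 mm lengthwise and 0.25 rad; all at rest (x of coaster_1 in the frame of carton between -0.012 and 0.012 m and y of coaster_1 in the frame of carton between -0.012 and 0.012 m and z of each of coaster_1, coaster_2, coaster_3, coaster_4 in the frame of carton below 0.058 m and angle between each of coaster_1, coaster_2, coaster_3, coaster_4's own z axis and vertical below 0.1 rad and x of coaster_2 in the frame of carton between -0.012 and 0.012 m and y of coaster_2 in the frame of carton between -0.012 and 0.012 m and x of coaster_3 in the frame of carton between -0.012 and 0.012 m and y of coaster_3 in the frame of carton between -0.012 and 0.012 m and x of coaster_4 in the frame of carton between -0.012 and 0.012 m and y of coaster_4 in the frame of carton between -0.012 and 0.012 m and value of joint each of flap_left, flap_right below 0.25 rad and value of joint lid below 0.15 rad and x of spatula in the frame of tool_rest between 0.114 and 0.154 m and y of spatula_grip in the frame of tool_rest between -0.015 and 0.015 m and angle between the x axis of spatula and the x axis of tool_rest, either way round below 0.25 rad and angle between spatula's own z axis and vertical below 0.08 rad and height (world z) of spatula_grip below 0.064 m and linear speed of each of spatula, coaster_1, coaster_2, coaster_3, coaster_4 below 0.02 m/s); the robot touches nothing.
It fails at once if the robot's hand touches a coaster (over 0.5 N) (contact force between any of the fingers, the arm and coaster_1 above 0.5 N or contact force between any of the fingers, the arm and coaster_2 above 0.5 N or contact force between any of the fingers, the arm and coaster_3 above 0.5 N or contact force between any of the fingers, the arm and coaster_4 above 0.5 N).
It fails at once if the spatula presses on a coaster with more than 12 N (contact force between spatula and coaster_1 above 12 N or contact force between spatula and coaster_2 above 12 N or contact force between spatula and coaster_3 above 12 N or contact force between spatula and coaster_4 above 12 N).
It fails at once if a coaster is dropped into the carton (it falls there faster than 0.8 m/s, some 33 mm) ((linear speed of coaster_1 above 0.8 m/s and horizontal distance between coaster_1 and carton below 0.05 m and z of coaster_1 in the frame of carton below 0.085 m) or (linear speed of coaster_2 above 0.8 m/s and horizontal distance between coaster_2 and carton below 0.05 m and z of coaster_2 in the frame of carton below 0.085 m) or (linear speed of coaster_3 above 0.8 m/s and horizontal distance between coaster_3 and carton below 0.05 m and z of coaster_3 in the frame of carton below 0.085 m) or (linear speed of coaster_4 above 0.8 m/s and horizontal distance between coaster_4 and carton below 0.05 m and z of coaster_4 in the frame of carton below 0.085 m)).
It fails at once if the carton is pushed with more than 20 N by the hand or the spatula (contact force between any of the fingers, the arm, spatula and carton above 20 N).
It fails at once if one of the other things on the table is moved by more than 25 mm (distance of any of resin_bottle_1, resin_bottle_2, glitter_jar, mixing_cup, tape_roll, mould, brush from where it was at the start of the episode above 0.025 m).
Of coaster_1, coaster_2, coaster_3, coaster_4 only 2 to 4 are there at a start; the rules pass over those that are not, and their reading is None.
At some moment in a run one of coaster_1, coaster_2, coaster_3, coaster_4 may be knocked a few centimetres aside while the robot is not near it.
It also fails if it takes over 210 s, if anything falls off the work surface, if the arm or the gripper's body presses on something with over 40 N, if the wrist force passes 120 N, or if a joint passes its speed limit or range.

ROBOT

A 6-joint arm with a two-finger parallel gripper is mounted at the origin on the work surface. World frame = base frame: x ahead of the robot, y to its left, z up, the work surface at z = 0. Lengths are in mm, angles in rad, forces in N, time in s.
With the tool pointing down it reaches from about 250 to 800 mm from the base axis. Payload 3.9 kg.
Tool frame: the origin (TCP) lies midway between the tips of the shut fingers; the grasp point (between the pads) lies 19 mm behind it; z points along the fingers, y is the line along which they close (so a half turn about z gives the same grasp; the last joint's range is limited). The gripper opens to 85 mm and grips with 20 to 120 N. Pads are 22 mm wide; open, the fingers measure 114 mm over their backs; the gripper's body (76 mm by 85 mm) begins 54 mm behind the grasp point. The pads swing forward as they close: fully open they stand 13 mm farther back than shut.
Start: joints at [-1.28, 0.26, -0.138, 1.173, 0, 1.571], TCP at [150.523, -502.949, 204.904] pointing down, gripper open.
Joint ranges: [-2.78, 2.78], [-0.83, 1.72], [-1.28, 1.37], [-1.9, 2.12], [-1.57, 1.48], [-3.14, 3.14]. Speed limits (rad/s): [2.57, 2.57, 3.14, 3.14, 3.14, 3.14].

INTERFACE

Orientations are given as a rotation vector (axis times angle).
In Python, from rig import get_obs, capture, job_done gives the robot as it stands. The module is installed in compiled form; this text tells all that it offers.
- The arm moves only by the tool send_rows, never from a script. Its argument "commands" is one flat list of numbers, 5 for each row, row after row: the shift along the world's x, y, z in mm, then the turn about the world's z in degrees, then the closure, from 0 (fully open) to 1 (shut). A call has 1 to 20 rows; each row shifts and turns the commanded pose from where the row before left it; what a row does not reach is not made up. A row lasts 1/8 s, in which the tool goes at most 62.5 mm and 10.7 degrees, less where a joint would pass 70% of its speed; a pose out of reach is approached as far as the arm can. A call is refused whole if a number of a shift passes 62.5 or a number of a turn 10.7, either way. A call with a gripper value outside its range is refused whole. The fingers move at their own pace and stop on an object; the grip force is fixed at half the most. Time passes only in rows, so rows that do not move let the fingers close. It gives the time, the measured TCP pose, the force, the opening and the grip force at its end, in the units of the state.
- get_obs(): the state, without advancing time (a new reading comes with each control period).
- capture(name): name is "scene" or "side" or "wrist"; returns a dict with "frame" (384x512x3 uint8, blue, green, red), "fov_y" (degrees; the focal length in pixels is half the picture's height over the tangent of half this angle, whatever the lens; pixels are square), "cx", "cy" (the principal point, pixels), "xyz" and "orientation" of the camera in the world; the wrist camera has in their place "tool_from_camera" (4x4, takes a point from camera to tool coordinates, whose origin is the TCP and whose axes are the flange's). Camera axes: x right, y down, z forward; pixel columns grow to the right and rows downward; lengths in mm; the calibration is good to about 2 mm. A picture is of the moment at which its call begins: read the wrist's pose just before it. There is no depth.
- job_done(): hands the job in; it is judged then, once.
The state is a dict: "clock": time; "joints": joint angles; "joint_velocities": joint speeds; "joint_torque": joint torques, N m; "tcp_pos": TCP position; "tool_rot": TCP orientation; "contact_force": force on the tool from outside, world axes, zero at the start; "ft_torque": the same for the moment, N m; "gripper_width": opening from 0.0 (shut) to 1.0 (fully open); "gripper_force": force on a finger pad.
Only numpy, scipy, OpenCV 4.12 (cv2) and the standard library are available. Lean on these libraries where they do the work, as an engineer would, in place of code of your own. Each camera call takes 0.05 s, during which the arm holds its last target. There are 200 camera calls.

## Working session

There is one attempt and no reset: what is moved stays moved. The work goes in short steps, Python scripts to look and compute and a tool call to move; the robot and the scene stay as the last step left them, time stands still between calls to the robot, and variables do not carry over. Pictures are saved under pics/ and viewed, at most 14 in all, crops included, and the job is handed in when it is done.

Besides the shell and the picture viewer there is one more tool, called after ">>>" in YAML: its name, and indented under it one key for each argument. send_rows: Moves the arm, as the interface text tells. Its arguments: {"type":"object","properties":{"commands":{"type":"array"}},"required":["commands"]}

```bash
mkdir -p pics
cat > h.py <<'E'
import numpy as np, cv2, json
from scipy.spatial.transform import Rotation as R
from rig import get_obs, capture, job_done
def shot(name,fn):
    o=get_obs(); c=capture(name); cv2.imwrite(f'pics/{fn}.png',c['frame'])
    f=192/np.tan(np.radians(c['fov_y']/2)); K=np.array([[f,0,c['cx']],[0,f,c['cy']],[0,0,1]])
    if name=='wrist':
        T=np.eye(4);T[:3,:3]=R.from_rotvec(o['tool_rot']).as_matrix();T[:3,3]=o['tcp_pos']; T=T@np.array(c['tool_from_camera'])
    else:
        T=np.eye(4);q=np.array(c['orientation']);T[:3,3]=c['xyz']
        T[:3,:3]=(R.from_rotvec(q).as_matrix() if q.size==3 else (q if q.size==9 else R.from_quat(q).as_matrix()))
    np.savez(f'pics/{fn}.npz',K=K,T=T); return c['frame'],K,T
def load(fn):
    d=np.load(f'pics/{fn}.npz'); return cv2.imread(f'pics/{fn}.png'),d['K'],d['T']
def toworld(K,T,uv,z):
    d=T[:3,:3]@np.linalg.inv(K)@np.array([uv[0],uv[1],1.]); return T[:3,3]+d*(z-T[2,3])/d[2]
def proj(K,T,P):
    P=np.atleast_2d(P); p=(P-T[:3,3])@T[:3,:3]@K.T; return p[:,:2]/p[:,2:]
E
python3 - <<'E'
from h import *
print(get_obs())
for n in ['scene','side','wrist']:
    c=capture(n); print(n,{k:v for k,v in c.items() if k!='frame'})
    f,K,T=shot(n,n+'0')
a=[cv2.resize(load(n+'0')[0],(400,300)) for n in ['side','wrist']]
cv2.imwrite('pics/sw.png',np.hstack(a))
cv2.imwrite('pics/sceneL.png',cv2.resize(load('scene0')[0],(800,600),interpolation=cv2.INTER_CUBIC))
E
```

```text
{'clock': 0.0, 'joints': array([-1.27999456e+00,  2.60682469e-01, -1.39389688e-01,  1.17269880e+00,
       -4.19604985e-05,  1.57080195e+00]), 'joint_velocities': array([ 0.00022391,  0.00039545, -0.00055083,  0.00168048, -0.00035717,
       -0.00013162]), 'joint_torque': array([-2.41886948e-03, -4.05677605e+01,  2.53922278e+01,  1.88128918e-02,
       -2.76585233e-04,  1.17924503e-05]), 'tcp_pos': array([ 150.30125394, -502.24990681,  204.05796986]), 'tool_rot': array([-3.10651633e+00, -4.54891627e-01,  5.14313537e-04]), 'contact_force': array([-0.39219526,  0.19315469,  0.19174875]), 'ft_torque': array([0.02531703, 0.01343397, 0.02486662]), 'gripper_force': 0.0, 'gripper_width': 1.000774757501688}
scene {'fov_y': 43.8656259105865, 'cx': 249.75504038445786, 'cy': 192.75532791241423, 'xyz': array([1191.76424481, -761.18378915, 1062.20210332]), 'orientation': array([-2.24765099, -0.84282669,  0.35010164])}
side {'fov_y': 47.82983649448928, 'cx': 259.57500112528055, 'cy': 190.67192288635013, 'xyz': array([ 280.54422797, 1088.41917342,  962.66868035]), 'orientation': array([-0.33499803,  2.71775523, -1.32376805])}
wrist {'fov_y': 58.00528839585673, 'cx': 257.2287731837598, 'cy': 191.31518203911446, 'tool_from_camera': array([[ 6.54347671e-04, -9.63343561e-01, -2.68269931e-01,
         6.76916982e+01],
       [ 9.99999777e-01,  5.94448026e-04,  3.04506161e-04,
         3.20373562e-01],
       [-1.33871518e-04, -2.68270071e-01,  9.63343735e-01,
        -1.68467586e+02],
       [ 0.00000000e+00,  0.00000000e+00,  0.00000000e+00,
         1.00000000e+00]])}
```

View pics/sceneL.png

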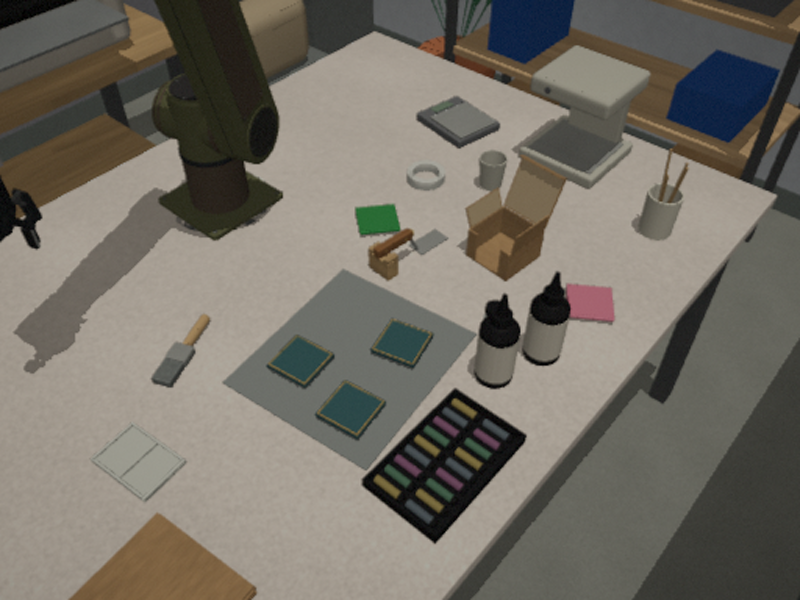

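View pics/sw.png

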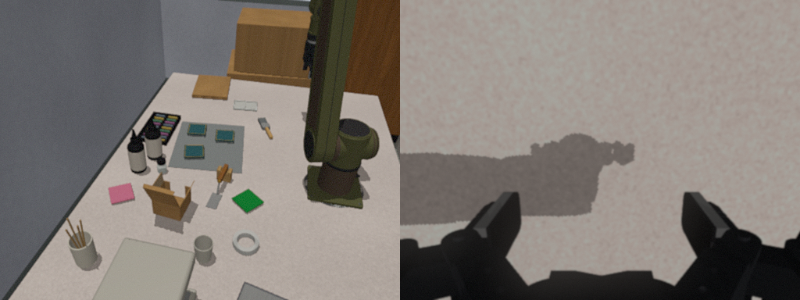

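The scene picture (800x600) shows three dark coasters with gold lines on the mat, at (300,360), (402,342) and (350,408). The green square (378,219) and the pink one (590,303) are off the mat and the wrong colour. The spatula is at (410,243) on its rest, with its blade pointing to the carton at (507,240).

Run:
```python
from h import *
f,K,T=load('scene0'); s=1/1.5625
g=lambda u,v,z:np.round(toworld(K,T,((u+.5)*s-.5,(v+.5)*s-.5),z)).tolist()
for n,u,v,z in [('c1',300,360,17),('c2',402,342,17),('c3',350,408,17),('matL',345,270,2),('matR',475,335,2),('matB',367,463,2),('matN',225,382,2),('blade tip',440,231,2),('blade tip2',447,240,2),('blade rear',411,248,2),('bladerear2',421,253,2),('rest',378,255,55),('handle rear',374,253,58),('handlefront',411,236,64),
 ('carton nearcorner top',509,277,0),('carton left front bot',468,252,0),('right bot',545,247,0),('bottle1',495,380,0),('bottle2',543,357,0),('cup',492,186,0),('tape',425,180,0)]: print(n,g(u,v,z))
```

```text
c1 [492.0, -223.0, 17.0]
c2 [604.0, -69.0, 17.0]
c3 [634.0, -241.0, 17.0]
matL [378.0, 13.0, 2.0]
matR [688.0, 45.0, 2.0]
matB [723.0, -296.0, 2.0]
matN [417.0, -340.0, 2.0]
blade tip [449.0, 238.0, 2.0]
blade tip2 [479.0, 225.0, 2.0]
blade rear [437.0, 154.0, 2.0]
bladerear2 [463.0, 156.0, 2.0]
rest [438.0, 49.0, 55.0]
handle rear [431.0, 46.0, 58.0]
handlefront [458.0, 129.0, 64.0]
carton nearcorner top [645.0, 219.0, 0.0]
carton left front bot [535.0, 225.0, 0.0]
right bot [650.0, 345.0, 0.0]
bottle1 [779.0, -17.0, 0.0]
bottle2 [815.0, 85.0, 0.0]
cup [439.0, 445.0, 0.0]
tape [306.0, 361.0, 0.0]
```

>>> send_rows:
  commands: [40, 44, 16, 8, 0, 40, 44, 16, 8, 0, 40, 44, 16, 8, 0, 40, 44, 16, 8, 0, 40, 44, 16, 8, 0, 40, 44, 16, 8, 0, 40, 44, 16, 8, 0, 40, 44, 16, 7, 0, 0, 0, 0, 0, 0, 0, 0, 0, 0, 0, 0, 0, 0, 0, 0]

```text
clock: 1.68
tcp_pos: [469.4, -151.9, 332.5]
tool_rot: [-2.414, -2.009, 0.001]
contact_force: [-0.5, -0.6, 0.9]
gripper_width: 1.0
gripper_force: 0.0
```

```bash
python3 -c "
from h import *
shot('wrist','w1')"
```

>>> send_rows:
  commands: [0, 50, 0, 0, 0, 0, 50, 0, 0, 0, 0, 50, 0, 0, 0, 0, 50, 0, 0, 0, 0, 50, 0, 0, 0, 0, 50, 0, 0, 0, 0, 0, 0, 0, 0, 0, 0, 0, 0, 0, 0, 0, 0, 0, 0]

```text
clock: 2.85
tcp_pos: [470.5, 147.4, 333.0]
tool_rot: [2.415, 2.009, -0.0]
contact_force: [0.5, -0.1, 0.9]
gripper_width: 0.998
gripper_force: 0.0
```

```bash
python3 -c "
from h import *
shot('wrist','w2')
print(get_obs()['joints'])
cv2.imwrite('pics/w12.png',np.hstack([cv2.resize(load(n)[0],(400,300),interpolation=cv2.INTER_AREA) for n in ['w1','w2']]))"
```

```text
[ 3.03917400e-01  1.83165277e-01  9.09495933e-02  1.47860588e+00
 -2.25284316e-04  2.05778098e+00]
```

View pics/w12.png

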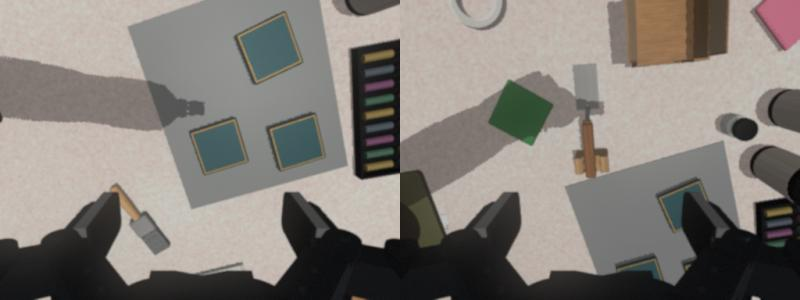

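The wrist pictures show the three coasters on the mat at (219,146), (269,48) and (297,142) in the left one. In the right one the spatula runs from (588,170) to (585,70), with the carton at (680,30) and the glitter jar at (740,127). The green square at (520,112) is not meant.

```bash
cat >> h.py <<'E'
def rect(fn,z,x0,x1,y0,y1,s=2):
    f,K,T=load(fn); w=np.array([[x0,y1,z],[x1,y1,z],[x1,y0,z],[x0,y0,z]],float)
    src=proj(K,T,w).astype(np.float32); dst=np.float32([[0,0],[x1-x0,0],[x1-x0,y1-y0],[0,y1-y0]])*s
    return cv2.warpPerspective(f,cv2.getPerspectiveTransform(src,dst),(int((x1-x0)*s),int((y1-y0)*s)))
def coasters(fn,b=(380,760,-340,20),z=17):
    im=rect(fn,z,*b); hsv=cv2.cvtColor(im,cv2.COLOR_BGR2HSV)
    m=((hsv[...,0]>80)&(hsv[...,0]<110)&(hsv[...,1]>70)&(hsv[...,2]>45)).astype(np.uint8)
    m=cv2.morphologyEx(m,cv2.MORPH_OPEN,np.ones((9,9)))
    out=[]
    for c in cv2.findContours(m,cv2.RETR_EXTERNAL,cv2.CHAIN_APPROX_NONE)[0]:
        if cv2.contourArea(c)<8000: continue
        (u,v),(w,h),a=cv2.minAreaRect(c); out.append([round(q,1) for q in (b[0]+u/2,b[3]-v/2,w/2,h/2,-a)])
    return out
E
python3 - <<'E'
from h import *
print(coasters('w1')); print(coasters('scene0'))
a=rect('w2',2,400,690,40,360,1.8)
b=rect('scene0',2,400,690,40,360,0.9); print(a.shape)
cv2.imwrite('pics/r.png',a)
E
```

```text
[[633.8, -237.9, 73.2, 73.8, -81.6], [490.8, -219.8, 72.7, 72.7, -82.3], [611.0, -63.2, 73.2, 55.4, -75.4]]
[[632.7, -238.4, 74.7, 74.3, -81.6], [489.6, -220.6, 73.8, 74.2, -82.7], [601.5, -66.8, 74.4, 74.1, -75.3]]
(576, 522, 3)
```

View pics/r.png

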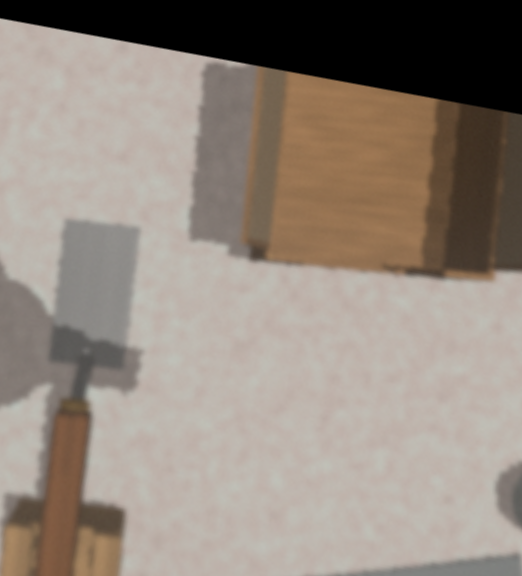

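>>> send_rows:
  commands: [25, 40, 0, 0, 0, 25, 40, 0, 0, 0, 25, 40, 0, 0, 0, 0, 0, 0, 0, 0, 0, 0, 0, 0, 0, 0, 0, 0, 0, 0]

```text
clock: 3.65
tcp_pos: [545.2, 267.6, 333.7]
tool_rot: [2.414, 2.01, 0.0]
contact_force: [-0.4, -0.1, -0.9]
gripper_width: 1.003
gripper_force: 0.0
```

Run:
```python
from h import *
shot('wrist','w3')
def blow(fn,z,b,s): return rect(fn,z,*b,s)
f=load('w3')[0]; cv2.imwrite('pics/v.png',np.hstack([f[:300], ]))
cv2.imwrite('pics/v.png',np.vstack([cv2.resize(f[0:250,130:480],None,fx=1.6,fy=1.6,interpolation=cv2.INTER_CUBIC)]))
```

```text
(no output)
```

View pics/v.png

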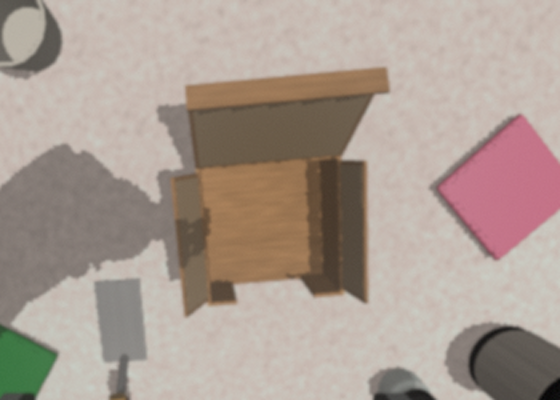

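Run:
```python
from h import *
from scipy.optimize import least_squares
f,K,T=load('w3')
c=lambda u,v:((u+.5)/1.6-.5+130,(v+.5)/1.6-.5)
pts=[((209,303),(-55,54,72)),((341,293),(-55,-54,72)),((236,301),(-55,31,72)),((315,296),(-55,-31,72)),((199,168),(53.5,53,74)),((338,158),(53.5,-53,74))]
uv=np.array([c(*p[0]) for p in pts]);M=np.array([p[1] for p in pts],float)
def W(p,M): 
    r=R.from_euler('z',p[2]).as_matrix(); return M@r.T+[p[0],p[1],0]
s=least_squares(lambda p:(proj(K,T,W(p,M))-uv).ravel(),[590,282,1.5])
print(s.x,np.degrees(s.x[2]),s.fun.round(1))
# spatula: blade tip corners and rear
b=[((96,281),(40,21,2)),((139,278),(40,-21,2)),((103,362),(-40,21,2)),((146,359),(-40,-21,2))]
uvb=np.array([c(*p[0]) for p in b]);B=np.array([p[1] for p in b],float)
t=least_squares(lambda p:(proj(K,T,W(p,B))-uvb).ravel(),[452,196,1.47]); print(t.x,np.degrees(t.x[2]),t.fun.round(1))
# overlay in scene + w2
z=lambda p,M,K,T:np.round(proj(K,T,W(p,np.array(M,float)))).astype(int)
P=s.x
im3=f.copy();sc,Ks,Ts=load('scene0');w2,K2,T2=load('w2')
for im,k,tt in [(im3,K,T),(sc,Ks,Ts),(w2,K2,T2)]:
    for zz in (0,72): cv2.polylines(im,[z(P,[(-55,-55,zz),(55,-55,zz),(55,55,zz),(-55,55,zz)],k,tt)],True,(0,0,255))
    cv2.polylines(im,[z(P,[(-55,-31,72),(-55,-31,3),(-55,31,3),(-55,31,72)],k,tt)],False,(0,255,0))
    cv2.polylines(im,[z(t.x,[(-40,-21,2),(40,-21,2),(40,21,2),(-40,21,2)],k,tt)],True,(255,0,0))
    cv2.polylines(im,[z(t.x,[(-150,-9,70),(-55,-9,70),(-55,9,70),(-150,9,70)],k,tt)],True,(255,0,0))
a=cv2.resize(im3[0:250,130:430],(400,333)); b_=cv2.resize(sc[100:225,220:370],(400,333),interpolation=cv2.INTER_CUBIC)
g=cv2.resize(w2[60:250,130:415],(400,266),interpolation=cv2.INTER_CUBIC)
cv2.imwrite('pics/ov.png',np.vstack([np.hstack([a,b_]),np.hstack([g,g*0])]))
```

```text
[598.55484958 266.01205624   1.46910809] 84.17369345056026 [-0.7  1.2  0.8  1.   0.3  1.1 -0.9  0.5 -0.6 -1.   1.1 -2.1]
[452.94432976 197.14651276   1.43816116] 82.40056452128263 [-0.9 -0.3  0.6  0.3  0.  -0.3  0.3  0.3]
```

View pics/ov.png

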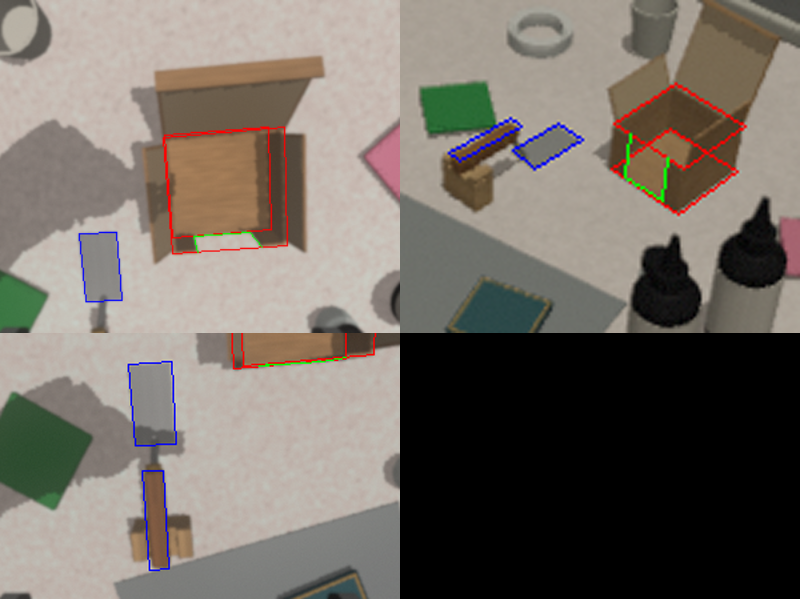

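The overlays fit. The carton is at about (598,266) with yaw 84°, and the spatula origin is at about (453,197) with yaw 83°. Next I go to the grip point.

>>> send_rows:
  commands: [-17, -26, -35, 0.6, 0, -17, -26, -35, 0.6, 0, -17, -26, -35, 0.6, 0, -17, -26, -35, 0.6, 0, -17, -26, -35, 0.6, 0, -17, -26, -35, 0.6, 0, 0, 0, 0, 0, 0, 0, 0, 0, 0, 0, 0, 0, 0, 0, 0, 0, 0, 0, 0, 0]

```text
clock: 4.95
tcp_pos: [445.1, 113.8, 124.0]
tool_rot: [2.347, 2.087, 0.004]
contact_force: [-0.4, 0.0, 0.3]
gripper_width: 1.0
gripper_force: 0.0
```

Run:
```python
from h import *
f,K,T=shot('wrist','w4'); o=get_obs(); print(o['tcp_pos'])
a=o['tool_rot']; print(2*np.degrees(np.arctan2(a[1],a[0])))
th=np.radians(83.2);e=np.array([np.cos(th),np.sin(th),0]);n=np.array([-e[1],e[0],0]);O=np.array([452.7,196.6,0])
im=f.copy()
def q(L,z): 
    w=[O+x*e+y*n+[0,0,z] for x,y in L]; cv2.polylines(im,[np.round(proj(K,T,w)).astype(int)],True,(255,0,0))
q([(-40,-21),(40,-21),(40,21),(-40,21)],2);q([(-150,-9),(-55,-9),(-55,9),(-150,9)],70)
w=O-85*e+[0,0,58]; cv2.circle(im,tuple(np.round(proj(K,T,w)[0]).astype(int)),3,(0,0,255),-1)
cv2.imwrite('pics/g.png',im)
```

```text
[444.73213795 113.71679541 123.73151167]
83.30034826847577
```

View pics/g.png

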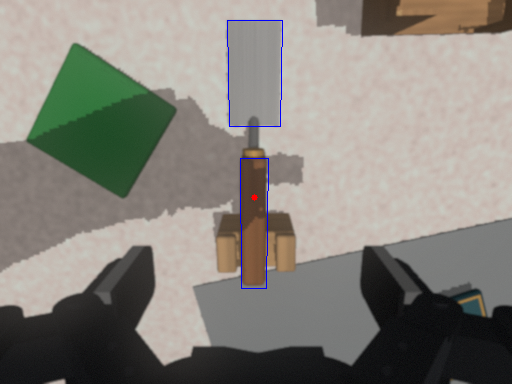

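>>> send_rows:
  commands: [-2, -1, -17, 0, 0, 0, 0, -17, 0, 0, 0, 0, -17, 0, 0, 0, 0, -17, 0, 0, 0, 0, -16, 0, 0, 0, 0, 0, 0, 0, 0, 0, 0, 0, 0, 0, 0, 0, 0, 0.5, 0, 0, 0, 0, 1, 0, 0, 0, 0, 1, 0, 0, 0, 0, 1, 0, 0, 0, 0, 1, 0, 0, 0, 0, 1, 0, 0, 0, 0, 1]

```text
clock: 6.75
tcp_pos: [442.0, 112.1, 39.3]
tool_rot: [2.348, 2.087, 0.001]
contact_force: [0.1, -0.6, 5.1]
gripper_width: 0.183
gripper_force: 58.8
```

Run:
```python
from h import *
o=get_obs(); print(o['tcp_pos'],o['tool_rot'],o['contact_force'],o['gripper_width'],o['gripper_force'])
```

```text
[441.97059931 112.08084882  39.26337468] [2.34785105e+00 2.08658668e+00 1.07623663e-03] [ 0.08320099 -0.63700692  5.08297293] 0.18331543232571457 58.847907185554504
```

>>> send_rows:
  commands: [0, 0, 10, 0, 1, 0, 0, 15, 0, 1, 0, 0, 25, 0, 1, 0, 0, 30, 0, 1, 0, 0, 20, 0, 1, 18, -44, 0, 1.5, 1, 18, -44, 0, 1.5, 1, 18, -44, 0, 1.5, 1, 18, -44, 0, 1.5, 1, 18, -44, 0, 1.5, 1, 18, -44, 0, 1.5, 1, 18, -44, 0, 1.5, 1, 18, -44, 0, 1.5, 1, 18, -44, 0, 1.5, 1, 18, -44, 0, 1.6, 1, 18, -44, 0, 0, 1, 18, -42, 0, 0, 1, 0, 0, 0, 0, 1, 0, 0, 0, 0, 1, 0, 0, 0, 0, 1]

```text
clock: 9.25
tcp_pos: [657.1, -412.6, 139.2]
tool_rot: [-2.052, -2.378, -0.0]
contact_force: [0.3, -0.0, -1.4]
gripper_width: 0.181
gripper_force: 58.9
```

```bash
cat >> h.py <<'E'
def tool():
    o=get_obs(); a=o['tool_rot']; return o['tcp_pos'],2*np.degrees(np.arctan2(a[1],a[0]))%360,o
def draw(im,K,T,O,yaw,L,z,col):
    th=np.radians(yaw);e=np.array([np.cos(th),np.sin(th),0]);n=np.array([-e[1],e[0],0])
    w=[np.array([O[0],O[1],0])+x*e+y*n+[0,0,z] for x,y in L]; cv2.polylines(im,[np.round(proj(K,T,w)).astype(int)],True,col)
SQ=lambda a,b:[(-a,-b),(a,-b),(a,b),(-a,b)]
E
python3 - <<'E'
from h import *
f,K,T=shot('wrist','w5'); p,y,o=tool(); print(p,y,o['contact_force'])
im=f.copy(); th=np.radians(y)
O=p[:2]+85*np.array([np.cos(th),np.sin(th)]); draw(im,K,T,O,y,SQ(40,21),p[2]-39.3+2,(255,0,0))
s,Ks,Ts=shot('side','s5')
draw(s,Ks,Ts,O,y,SQ(40,21),p[2]-39.3+2,(255,0,0))
print(coasters('w5'),coasters('s5'))
u=proj(Ks,Ts,[O[0],O[1],100])[0].astype(int)
cv2.imwrite('pics/w5o.png',np.hstack([im,cv2.resize(s[max(u[1]-60,0):u[1]+60,max(u[0]-45,0):u[0]+45],(288,384),interpolation=cv2.INTER_CUBIC)]))
E
```

```text
[ 657.30453206 -412.57314997  139.54739491] 98.4296619699943 [-0.12820904 -0.53574409 -0.7966033 ]
[] [[631.5, -235.1, 74.3, 72.6, -82.3], [488.9, -217.1, 74.5, 72.9, -83.0], [600.5, -62.0, 71.6, 74.3, -76.2]]
```

View pics/w5o.png

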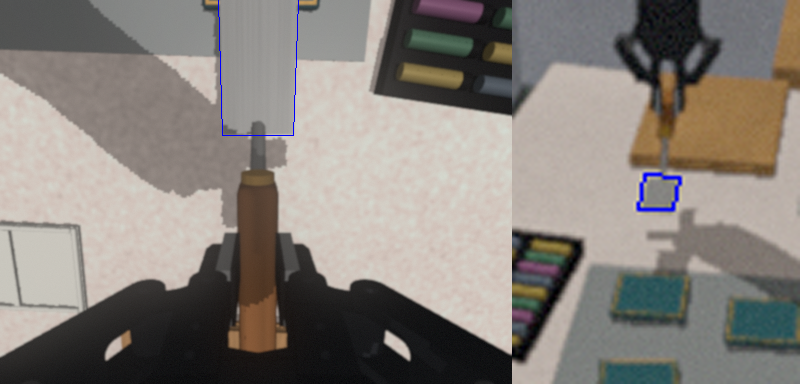

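>>> send_rows:
  commands: [2, 0, -25, 0, 1, 0, 0, -25, 0, 1, 0, 0, -25, 0, 1, 0, 0, -15, 0, 1, 0, 0, -6, 0, 1, 0, 0, 0, 0, 1, 0, 0, 0, 0, 1, 0, 0, 0, 0, 1]

```text
clock: 10.35
tcp_pos: [660.2, -414.4, 44.1]
tool_rot: [2.052, 2.376, 0.0]
contact_force: [-0.2, -0.0, -0.8]
gripper_width: 0.175
gripper_force: 58.9
```

>>> send_rows:
  commands: [0, 0, -1, 0, 1, 0, 0, 0, 0, 1, 0, 0, 0, 0, 1]

```text
clock: 10.72
tcp_pos: [659.5, -414.0, 41.9]
tool_rot: [-2.054, -2.377, 0.0]
contact_force: [0.0, 0.1, -0.3]
gripper_width: 0.183
gripper_force: 58.9
```

>>> send_rows:
  commands: [0, 0, -1, 0, 1, 0, 0, 0, 0, 1, 0, 0, 0, 0, 1]

```text
clock: 11.1
tcp_pos: [659.6, -414.1, 41.1]
tool_rot: [2.053, 2.377, 0.0]
contact_force: [0.1, -0.3, -0.4]
gripper_width: 0.176
gripper_force: 59.0
```

>>> send_rows:
  commands: [0, 0, -1, 0, 1, 0, 0, 0, 0, 1, 0, 0, 0, 0, 1]

```text
clock: 11.48
tcp_pos: [659.7, -414.2, 40.2]
tool_rot: [2.053, 2.377, -0.0]
contact_force: [0.5, -0.7, 0.2]
gripper_width: 0.177
gripper_force: 59.1
```

>>> send_rows:
  commands: [0, 0, -1, 0, 1, 0, 0, 0, 0, 1, 0, 0, 0, 0, 1]

```text
clock: 11.85
tcp_pos: [659.7, -414.2, 39.2]
tool_rot: [2.053, 2.377, -0.0]
contact_force: [0.6, -0.3, 1.9]
gripper_width: 0.183
gripper_force: 59.2
```

>>> send_rows:
  commands: [0, 0, -1, 0, 1, 0, 0, 0, 0, 1, 0, 0, 0, 0, 1]

```text
clock: 12.22
tcp_pos: [659.7, -414.2, 38.2]
tool_rot: [2.053, 2.377, -0.0]
contact_force: [1.1, -2.6, 3.5]
gripper_width: 0.18
gripper_force: 59.3
```

>>> send_rows:
  commands: [0, 0, 4.7, 0, 1, 0, 0, 0, 0, 1, 0, 0, 0, 0, 1, -1.5, 9.8, 0, 0, 1, -1.5, 9.8, 0, 0, 1, -1.5, 9.8, 0, 0, 1, -1.5, 9.8, 0, 0, 1, 0, 0, 0, 0, 1, 0, 0, 0, 0, 1]

```text
clock: 13.35
tcp_pos: [653.7, -374.9, 42.8]
tool_rot: [2.053, 2.377, -0.0]
contact_force: [0.5, 0.1, -0.4]
gripper_width: 0.183
gripper_force: 58.9
```

```bash
cat >> h.py <<'E'
def look(fn,cs,dz=38.4):
    f,K,T=shot('wrist',fn); p,y,o=tool(); print(p.round(1),round(y,2),o['contact_force'].round(1)); im=f.copy(); th=np.radians(y)
    O=p[:2]+85*np.array([np.cos(th),np.sin(th)]); draw(im,K,T,O,y,SQ(40,21),p[2]-dz+2,(255,0,0))
    for c in cs: draw(im,K,T,c[:2],c[2],SQ(45,45),c[3],(0,0,255))
    return f,im,K,T
E
python3 - <<'E'
from h import *
f,im,K,T=look('w6',[(633,-237.5,98.4,17)]); print(coasters('w6'))
cv2.imwrite('pics/w6o.png',im)
E
```

```text
[ 653.6 -375.1   42.7] 98.35 [ 0.2 -1.1  0.1]
[]
```

View pics/w6o.png

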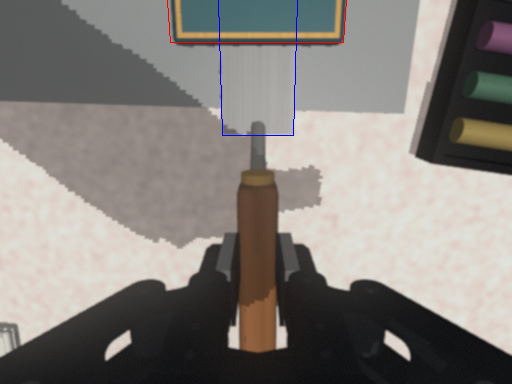

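The blade (outlined in blue) is passing centred under the coaster, whose near edge runs from (172,43) to (343,43) and matches the model. I continue forward and lift.

>>> send_rows:
  commands: [-1.5, 9.9, 0, 0, 1, -1.5, 9.9, 0, 0, 1, -1.5, 9.9, 0, 0, 1, -1.5, 9.9, 0, 0, 1, 0, 0, 0, 0, 1, 0, 0, 0, 0, 1, 0, 0, 2, 0, 1, 0, 0, 2, 0, 1, 0, 0, 2, 0, 1, 0, 0, 4, 0, 1, 0, 0, 8, 0, 1, 0, 0, 0, 0, 1, 0, 0, 0, 0, 1]

```text
clock: 15.02
tcp_pos: [647.6, -335.2, 60.8]
tool_rot: [2.053, 2.377, 0.0]
contact_force: [0.5, -0.2, -2.0]
gripper_width: 0.177
gripper_force: 58.8
```

Run:
```python
from h import *
p,y,o=tool(); zt=p[2]-38.4+2+8
th=np.radians(y);c=p[:2]+99*np.array([np.cos(th),np.sin(th)])
f,im,K,T=look('w7',[(c[0],c[1],y,zt)])
s,Ks,Ts=shot('side','s7'); print(coasters('s7',z=zt), c); draw(s,Ks,Ts,c,y,SQ(45,45),zt,(0,0,255))
u=proj(Ks,Ts,[c[0],c[1],20])[0].astype(int)
cv2.imwrite('pics/w7o.png',np.hstack([im,cv2.resize(s[max(u[1]-64,0):u[1]+64,max(u[0]-48,0):u[0]+48],(288,384),interpolation=cv2.INTER_CUBIC)]))
```

```text
[ 647.4 -335.1   60.5] 98.36 [ 1.1  0.1 -2.4]
[[630.0, -227.4, 74.1, 72.3, -81.0], [485.4, -195.6, 71.4, 71.4, -82.3], [595.4, -43.0, 70.6, 73.1, -76.4]] [ 633.19795433 -237.24930042]
```

View pics/w7o.png

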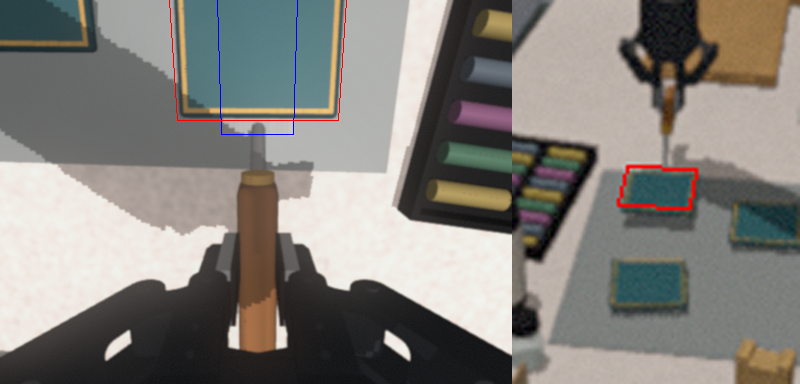

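The coaster is on the blade, rear edge at (180..338,112), drooping a few millimetres. I raise it and carry it slowly to the carton.

>>> send_rows:
  commands: [0, 0, 8, 0, 1, 0, 0, 14, 0, 1, 0, 0, 16, 0, 1, 0, 0, 16, 0, 1, 0, 0, 16, 0, 1, 0, 0, 14, 0, 1, 0, 0, 6, 0, 1, 0, 0, 0, 0, 1]

```text
clock: 16.12
tcp_pos: [647.8, -335.3, 151.0]
tool_rot: [2.053, 2.377, 0.0]
contact_force: [0.3, -0.4, -2.4]
gripper_width: 0.181
gripper_force: 58.8
```

>>> send_rows:
  commands: [-1, 10, 0, 0, 1, -2, 18, 0, -0.8, 1, -3, 26, 0, -0.8, 1, -3.2, 27, 0, -0.8, 1, -3.2, 27, 0, -0.8, 1, -3.2, 27, 0, -0.8, 1, -3.2, 27, 0, -0.8, 1, -3.2, 27, 0, -0.8, 1, -3.2, 27, 0, -0.8, 1, -3.2, 27, 0, -0.8, 1, -3.2, 27, 0, -0.8, 1, -3.2, 27, 0, -0.8, 1, -3.2, 27, 0, -0.8, 1, -3.2, 27, 0, -0.8, 1, -3.2, 27, 0, -0.8, 1, -3.2, 27, 0, -0.8, 1, -3.2, 27, 0, -0.8, 1, -3, 24, 0, -0.8, 1, -2, 12, 0, 0, 1, -1, 5, 0, 0, 1]

```text
clock: 18.62
tcp_pos: [583.6, 138.3, 148.7]
tool_rot: [-2.313, -2.117, 0.016]
contact_force: [-7.1, -2.4, -1.1]
gripper_width: 0.182
gripper_force: 59.3
```

```bash
cat >> h.py <<'E'
def teal(f,near,r=45):
    h=cv2.cvtColor(f,cv2.COLOR_BGR2HSV)
    m=((h[...,0]>80)&(h[...,0]<110)&(h[...,1]>60)&(h[...,2]>40)).astype(np.uint8)
    m=cv2.morphologyEx(m,cv2.MORPH_OPEN,np.ones((3,3)))
    best=None
    for c in cv2.findContours(m,cv2.RETR_EXTERNAL,cv2.CHAIN_APPROX_NONE)[0]:
        if cv2.contourArea(c)<150: continue
        q=cv2.approxPolyDP(c,4,True); M=cv2.moments(c); u=np.array([M['m10'],M['m01']])/M['m00']
        d=np.linalg.norm(u-near)
        if d<r and (best is None or d<best[0]): best=(d,u,cv2.contourArea(c),q.reshape(-1,2))
    return best
def tri(fns,P):
    A=[];b=[]
    for n in fns:
        f,K,T=load(n); t=teal(f,proj(K,T,P)[0])
        if t is None: print('none',n); return
        d=T[:3,:3]@np.linalg.inv(K)@[*t[1],1]; d/=np.linalg.norm(d); Q=np.eye(3)-np.outer(d,d); A.append(Q);b.append(Q@T[:3,3])
        print(n,t[1].round(1),t[2],len(t[3]))
    return np.linalg.solve(sum(A),sum(b))
def check(tag,dz=38.4):
    p,y,o=tool(); th=np.radians(y); c=np.append(p[:2]+99*np.array([np.cos(th),np.sin(th)]),p[2]-dz+10)
    f,im,K,T=look('w'+tag,[(c[0],c[1],y,c[2])])
    shot('side','s'+tag);shot('scene','c'+tag); print('pred',c.round(1),'tri',tri(['s'+tag,'c'+tag],c)); return im
E
python3 - <<'E'
from h import *
im=check('8'); cv2.imwrite('pics/w8o.png',im)
for n in ['s5','scene0']: print(tri(['s5','scene0'],[633,-237.5,17])) if n=='s5' else 0
E
```

```text
[583.7 138.8 148.7] 84.92 [-6.7 -2.3 -0.8]
s8 [216.3 224. ] 365.5 4
c8 [322.6 145.6] 371.0 4
pred [592.4 236.9 120.3] tri [618.0426682  220.49147512 115.5601585 ]
s5 [251.9 164.6] 165.5 4
scene0 [224.  260.5] 588.0 4
[ 632.11294325 -238.24022155   13.98190684]
```

View pics/w8o.png

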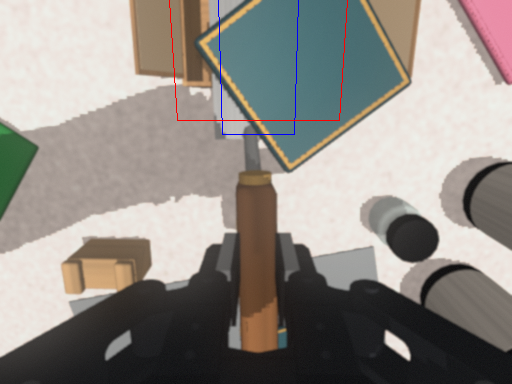

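The coaster has caught on the carton's right flap and swung about 40° on the blade; its corners are at (200,42), (290,170) and (410,80). One joint view from both fixed cameras before mending.

Run:
```python
from h import *
a=load('c8')[0][90:190,265:398]; b=load('s8')[0][185:285,165:298]
w=load('w8')[0][0:180,120:440]
t=np.hstack([cv2.resize(x,(400,300),interpolation=cv2.INTER_CUBIC) for x in (a,b)])
# rectified top-down of wrist at flap height
r=np.hstack([cv2.resize(w,(500,281),interpolation=cv2.INTER_CUBIC),np.zeros((281,300,3),np.uint8)])
cv2.imwrite('pics/m.png',np.vstack([t,r]))
```

```text
(no output)
```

View pics/m.png

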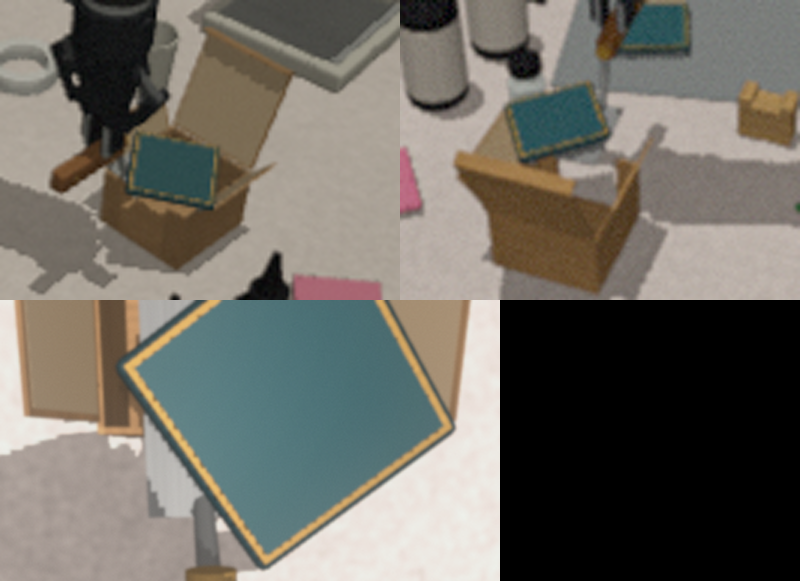

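The scene and side crops show the coaster wedged level between the spatula's neck and the front edge of the right flap, with its centre just off the blade's right edge. The mend is to swing the blade clockwise about the neck to bring it under the centre. Then I back out, set the coaster down on the table and pick it up again.

>>> send_rows:
  commands: [-2.6, -0.8, 0, -2.5, 1, -2.6, -0.8, 0, -2.5, 1, -2.6, -0.8, 0, -2.5, 1, -2.6, -0.8, 0, -2.5, 1, 0, 0, 0, 0, 1, 0, 0, 0, 0, 1]

```text
clock: 19.52
tcp_pos: [579.2, 135.0, 150.4]
tool_rot: [-2.495, -1.908, 0.002]
contact_force: [-1.6, -0.4, -1.3]
gripper_width: 0.18
gripper_force: 59.1
```

```bash
cat >> h.py <<'E'
def pose(tag,ztop):
    """coaster in the wrist view by fit of visible outline lines; prints corner polygon in spatula frame (fwd,right) mm at plane ztop"""
    f,K,T=shot('wrist','w'+tag); p,y,o=tool(); print(p.round(1),round(y,1),o['contact_force'].round(1))
    h=cv2.cvtColor(f,cv2.COLOR_BGR2HSV); m=((h[...,0]>80)&(h[...,0]<110)&(h[...,1]>60)&(h[...,2]>40)).astype(np.uint8)
    m=cv2.morphologyEx(m,cv2.MORPH_OPEN,np.ones((5,5)))
    c=max(cv2.findContours(m,cv2.RETR_EXTERNAL,cv2.CHAIN_APPROX_NONE)[0],key=cv2.contourArea)
    q=cv2.approxPolyDP(c,5,True).reshape(-1,2); th=np.radians(y); e=np.array([np.cos(th),np.sin(th)]); r=np.array([e[1],-e[0]]); O=p[:2]+85*e
    for u in q:
        w=toworld(K,T,u,ztop)[:2]; print(u,'fwd %.0f right %.0f'%((w-O)@e,(w-O)@r), 'world',w.round())
E
python3 - <<'E'
from h import *
pose('9',118)
E
```

```text
[579.4 134.9 150.4] 74.8 [-0.9 -0.7 -1.5]
[239   0] fwd 30 right -10 world [600. 249.]
[197  59] fwd 1 right -33 world [570. 227.]
[307 147] fwd -47 right 29 world [617. 164.]
[393  38] fwd 12 right 72 world [675. 210.]
[356   0] fwd 30 right 51 world [659. 233.]
```

>>> send_rows:
  commands: [-2, 0.5, 0, -2.5, 1, -2, 0.5, 0, -2.5, 1, -2, 0.5, 0, -2.5, 1, -2, 0.5, 0, -2.5, 1, 0, 0, 0, 0, 1, 0, 0, 0, 0, 1]

```text
clock: 20.32
tcp_pos: [572.3, 136.7, 150.5]
tool_rot: [-2.652, -1.683, 0.0]
contact_force: [-1.1, 0.4, -2.4]
gripper_width: 0.178
gripper_force: 59.1
```

Run:
```python
from h import *
pose('10',122)
```

```text
[572.3 136.7 150.5] 64.8 [-1.4 -0.4 -1.9]
[218   0] fwd 29 right -20 world [603. 249.]
[185  73] fwd -6 right -39 world [571. 225.]
[295 133] fwd -38 right 21 world [612. 170.]
[316 126] fwd -34 right 33 world [624. 169.]
[376  11] fwd 24 right 61 world [674. 209.]
[361   0] fwd 29 right 53 world [669. 218.]
```

>>> send_rows:
  commands: [-0.5, -1, 0, 0, 1, -1, -2, 0, 0, 1, -1, -3, 0, 0, 1, -1, -4, 0, 0, 1, -1, -5, 0, 0, 1, -1, -5, 0, 0, 1, -1, -5, 0, 0, 1, -1, -6, 0, 0, 1, -1, -6, 0, 0, 1, -1, -6, 0, 0, 1, -1, -6, 0, 0, 1, -1, -5, 0, 0, 1, -1, -4, 0, 0, 1, -1, -3, 0, 0, 1, 0, -1, 0, 0, 1, 0, 0, 0, 0, 1]

```text
clock: 22.38
tcp_pos: [558.9, 74.7, 150.6]
tool_rot: [-2.653, -1.683, -0.0]
contact_force: [-0.5, 0.1, -1.8]
gripper_width: 0.179
gripper_force: 59.1
```

Run:
```python
from h import *
pose('11',122)
shot('side','s11');shot('scene','c11'); print(tri(['s11','c11'],[610,155,120]))
```

```text
[558.9  74.8 150.6] 64.8 [ 0.1 -0.1 -1.5]
[221   0] fwd 29 right -19 world [591. 186.]
[196  54] fwd 3 right -33 world [567. 169.]
[202  79] fwd -9 right -30 world [564. 156.]
[310 136] fwd -40 right 30 world [605. 103.]
[371  13] fwd 23 right 59 world [658. 148.]
[356   0] fwd 29 right 51 world [653. 157.]
s11 [225.4 209.3] 256.0 4
c11 [308.1 155.1] 456.5 4
[611.31514587 154.30816732 117.73729489]
```

Run:
```python
from h import *
f,K,T=load('w2'); print('jar',toworld(K,T,(435,163),62).round())
f,K,T=load('c11');
```

```text
jar [693.  89.  62.]
```

>>> send_rows:
  commands: [-1, -1, 0, 0, 1, -2, -3, 0, 0, 1, -3, -4, 0, 0, 1, -4, -6, 0, 0, 1, -4, -6, 0, 0, 1, -4, -7, 0, 0, 1, -4, -7, 0, 0, 1, -3, -6, 0, 0, 1, -2, -4, 0, 0, 1, -2, -3, 0, 0, 1, -1, -1, -3, 0, 1, 0, 0, -8, 0, 1, 0, 0, -12, 0, 1, 0, 0, -12, 0, 1, 0, 0, -12, 0, 1, 0, 0, -12, 0, 1, 0, 0, -12, 0, 1, 0, 0, -12, 0, 1, 0, 0, -8, 0, 1, 0, 0, -4, 0, 1]

```text
clock: 25.02
tcp_pos: [528.6, 26.6, 55.0]
tool_rot: [-2.653, -1.682, 0.001]
contact_force: [0.3, 0.4, -1.0]
gripper_width: 0.182
gripper_force: 59.1
```

>>> send_rows:
  commands: [0, 0, -2, 0, 1, 0, 0, -2, 0, 1, 0, 0, 0, 0, 1, 0, 0, 0, 0, 1]

```text
clock: 25.52
tcp_pos: [529.0, 26.7, 51.8]
tool_rot: [2.653, 1.682, 0.001]
contact_force: [0.8, -0.3, -1.5]
gripper_width: 0.178
gripper_force: 59.1
```

Run:
```python
from h import *
pose('12',25)
```

```text
[529.   26.7  51.8] 64.8 [-0.3  0.3 -1.5]
[220   0] fwd 29 right -19 world [561. 138.]
[203  39] fwd 11 right -28 world [544. 125.]
[209  82] fwd -11 right -26 world [537. 105.]
[311 135] fwd -39 right 30 world [576.  55.]
[379   5] fwd 27 right 62 world [633. 101.]
```

>>> send_rows:
  commands: [0, 0, -2, 0, 1, 0, 0, -2, 0, 1, 0, 0, -1, 0, 1, 0, 0, 0, 0, 1, 0, 0, 0, 0, 1]

```text
clock: 26.2
tcp_pos: [528.8, 26.7, 46.6]
tool_rot: [-2.653, -1.683, 0.0]
contact_force: [0.4, 0.1, -1.2]
gripper_width: 0.181
gripper_force: 59.1
```

>>> send_rows:
  commands: [0, 0, -1, 0, 1, 0, 0, -1, 0, 1, 0, 0, -1, 0, 1, 0, 0, 0, 0, 1, 0, 0, 0, 0, 1]

```text
clock: 26.82
tcp_pos: [528.8, 26.7, 43.6]
tool_rot: [-2.653, -1.682, 0.0]
contact_force: [-0.4, -0.5, -1.4]
gripper_width: 0.181
gripper_force: 59.2
```

>>> send_rows:
  commands: [0, 0, -1, 0, 1, 0, 0, -1, 0, 1, 0, 0, 0, 0, 1, 0, 0, 0, 0, 1]

```text
clock: 27.32
tcp_pos: [528.8, 26.7, 41.6]
tool_rot: [-2.653, -1.682, -0.0]
contact_force: [0.7, 0.0, -1.1]
gripper_width: 0.181
gripper_force: 59.2
```

Run:
```python
from h import *
pose('13',15)
shot('side','s13');shot('scene','c13'); print(tri(['s13','c13'],[582,90,15]), tri(['s13','c13'],[601,-67,17]))
```

```text
[528.9  26.7  41.6] 64.8 [-0.4 -0.3 -1.2]
[202  70] fwd -5 right -29 world [536. 112.]
[213  87] fwd -13 right -24 world [538. 102.]
[301 132] fwd -37 right 24 world [571.  59.]
[314 132] fwd -37 right 32 world [578.  56.]
[384   1] fwd 28 right 64 world [635. 102.]
[217   0] fwd 29 right -20 world [559. 138.]
[198  45] fwd 8 right -31 world [540. 124.]
s13 [240.2 226.5] 296.0 4
c13 [288.6 183.6] 349.5 4
s13 [246.9 193.2] 206.0 4
c13 [257.  218.1] 450.0 4
[581.01865075 107.83019847  12.93261262] [602.69330532 -64.5883273   13.62078052]
```

>>> send_rows:
  commands: [-1.7, -3.6, 0, 0, 1, -3.4, -7.2, 0, 0, 1, -3.4, -7.2, 0, 0, 1, -4.3, -9, 0, 0, 1, -4.3, -9, 0, 0, 1, -4.3, -9, 0, 0, 1, -4.3, -9, 0, 0, 1, -4.3, -9, 0, 0, 1, -4.3, -9, 0, 0, 1, -4.3, -9, 0, 0, 1, -4.3, -9, 0, 0, 1, -4.3, -9, 0, 0, 1, 0, 0, 0, 0, 1, 0, 0, 0, 0, 1]

```text
clock: 29.22
tcp_pos: [481.5, -72.8, 41.7]
tool_rot: [2.653, 1.682, -0.001]
contact_force: [-0.5, -0.2, 1.3]
gripper_width: 0.185
gripper_force: 59.6
```

Run:
```python
from h import *
shot('wrist','w14');shot('side','s14');shot('scene','c14'); print(tool()[:2],tool()[2]['contact_force'])
print(tri(['s14','c14'],[581,107,15]))
b=(500,660,30,180)
for n,z in (('w14',15),('c14',15),('s14',15)): print(n,coasters(n,b,z))
for n in ('c14','s14'): print(n,coasters(n))
```

```text
(array([481.70750197, -72.43731064,  41.69298835]), np.float64(64.77499353741555)) [-1.20047599 -0.89668006  2.13812115]
s14 [240.1 226.4] 300.0 4
c14 [288.6 183.6] 349.5 4
[581.20630814 107.67209954  13.14637607]
w14 []
c14 [[581.3, 106.3, 73.5, 74.0, -52.6]]
s14 [[579.4, 109.4, 72.5, 74.0, -51.3]]
c14 [[489.6, -220.7, 73.8, 73.6, -82.9], [601.6, -66.6, 74.1, 74.0, -75.1]]
s14 [[600.3, -61.7, 72.3, 74.5, -76.8]]
```

Both fixed cameras agree that the coaster stands flat on the table at about (581,107), yaw 37.5°. I level the blade by pressing it lightly on the mat, then line up at yaw 37.5°.

>>> send_rows:
  commands: [0, 0, -1, 0, 1, 0, 0, -0.8, 0, 1, 0, 0, 0, 0, 1, 0, 0, 0, 0, 1, 0, 0, 0, 0, 1, 0, 0, 0, 0, 1]

```text
clock: 30.12
tcp_pos: [481.3, -73.4, 40.7]
tool_rot: [2.651, 1.681, -0.003]
contact_force: [-3.4, -4.3, 10.3]
gripper_width: 0.181
gripper_force: 60.6
```

>>> send_rows:
  commands: [0, 0, 15, 0, 1, 0, 0, 15, 0, 1, -5, 7, 0, -3.4, 1, -5, 9, 0, -3.4, 1, -5, 9, 0, -3.4, 1, -5, 9, 0, -3.4, 1, -5, 9, 0, -3.4, 1, -5, 9, 0, -3.4, 1, -6, 9, 0, -3.4, 1, -6, 9, 0, -3.4, 1, 0, 0, 0, 0, 1, 0, 0, 0, 0, 1, 0, 0, 0, 0, 1]

```text
clock: 31.75
tcp_pos: [440.0, -2.5, 69.8]
tool_rot: [-2.974, -1.012, -0.0]
contact_force: [-0.5, -0.5, -1.7]
gripper_width: 0.18
gripper_force: 59.2
```

```bash
cat >> h.py <<'E'
def edge(tag,ztop,c,yaw):
    """teal outline of the coaster in the wrist view fitted to a 73.5 mm square at height ztop"""
    from scipy.optimize import least_squares
    f,K,T=shot('wrist','w'+tag); p,y,o=tool(); print(p.round(1),round(y,2),o['contact_force'].round(1))
    h=cv2.cvtColor(f,cv2.COLOR_BGR2HSV); m=((h[...,0]>80)&(h[...,0]<110)&(h[...,1]>60)&(h[...,2]>40)).astype(np.uint8)
    m=cv2.morphologyEx(m,cv2.MORPH_OPEN,np.ones((5,5))); g=proj(K,T,[c[0],c[1],ztop])[0]
    L=[k for k in cv2.findContours(m,cv2.RETR_EXTERNAL,cv2.CHAIN_APPROX_NONE)[0] if cv2.contourArea(k)>800]
    if not L: print('no teal'); return
    k=min(L,key=lambda k:np.linalg.norm(k.reshape(-1,2).mean(0)-g)).reshape(-1,2)
    k=k[(k[:,1]>2)&(k[:,0]>2)&(k[:,0]<509)]; w=np.array([toworld(K,T,u,ztop)[:2] for u in k])
    def res(q):
        r=np.radians(q[2]); d=w-q[:2]; a=np.abs(d@[np.cos(r),np.sin(r)]); b=np.abs(d@[-np.sin(r),np.cos(r)])
        return np.maximum(a,b)-36.9
    s=least_squares(res,[c[0],c[1],yaw],loss='soft_l1',x_scale=[1,1,1])
    th=np.radians(y);e=np.array([np.cos(th),np.sin(th)]);d=s.x[:2]-p[:2]
    print('coaster',s.x.round(1),'rms',np.sqrt(np.mean(s.fun**2)).round(2),len(k),'fwd of TCP %.1f right %.1f yaw rel %.1f'%(d@e,d@[e[1],-e[0]],s.x[2]-y))
E
python3 - <<'E'
from h import *
edge('15',15,(580.7,107.5),37.8)
E
```

```text
[439.9  -2.5  69.8] 37.56 [ 0.  -0.  -1.7]
coaster [601.3 -65.4 194.7] rms 0.18 178 fwd of TCP 89.6 right 148.3 yaw rel 157.1
```

>>> send_rows:
  commands: [0.5, 0.5, -15, 0, 1, 0, 0, -9, 0, 1, 0, 0, -3.5, 0, 1, 0, 0, 0, 0, 1, 0, 0, 0, 0, 1]

```text
clock: 32.42
tcp_pos: [440.5, -1.8, 42.6]
tool_rot: [2.974, 1.011, 0.001]
contact_force: [-0.4, -0.8, -0.5]
gripper_width: 0.18
gripper_force: 59.2
```

>>> send_rows:
  commands: [7.9, 6.1, 0, 0, 1, 7.9, 6.1, 0, 0, 1, 7.9, 6.1, 0, 0, 1, 7.9, 6.1, 0, 0, 1, 0, 0, 0, 0, 1, 0, 0, 0, 0, 1]

```text
clock: 33.17
tcp_pos: [471.3, 22.5, 42.1]
tool_rot: [-2.974, -1.012, 0.001]
contact_force: [-0.5, 0.0, -0.9]
gripper_width: 0.18
gripper_force: 59.2
```

Run:
```python
from h import *
edge('16',15,(580.7,107.5),37.8)
```

```text
[471.1  22.5  42.1] 37.56 [ 0.3 -0.1 -0.6]
coaster [580.7 107.   38.6] rms 1.37 193 fwd of TCP 138.4 right -0.2 yaw rel 1.0
```

>>> send_rows:
  commands: [7.8, 6, 0, 0, 1, 7.8, 6, 0, 0, 1, 7.8, 6, 0, 0, 1, 7.8, 6, 0, 0, 1, 0, 0, 0, 0, 1, 0, 0, 0, 0, 1, 0, 0, 2, 0, 1, 0, 0, 3, 0, 1, 0, 0, 5, 0, 1, 0, 0, 10, 0, 1, 0, 0, 10, 0, 1, 0, 0, 0, 0, 1, 0, 0, 0, 0, 1]

```text
clock: 34.85
tcp_pos: [502.9, 46.5, 72.4]
tool_rot: [2.974, 1.011, 0.0]
contact_force: [-0.1, 0.2, -1.5]
gripper_width: 0.179
gripper_force: 59.1
```

Run:
```python
from h import *
p,y,o=tool(); th=np.radians(y); c=p[:2]+99*np.array([np.cos(th),np.sin(th)])
edge('17',p[2]-39.2+10,c,y); shot('side','s17');shot('scene','c17'); print(c,p[2]-29.2,tri(['s17','c17'],[*c,43]))
```

```text
[502.7  46.5  72.1] 37.56 [-0.1 -0.7 -1.4]
coaster [581.6 106.6  38.5] rms 1.64 334 fwd of TCP 99.2 right 0.5 yaw rel 0.9
s17 [240.1 220.7] 309.5 4
c17 [288.6 177.9] 360.0 4
[581.3701332  106.88147431] 43.18075051955728 [580.48888718 107.37286822  37.68470259]
```

>>> send_rows:
  commands: [0, 0, 6, 0, 1, 0, 0, 14, 0, 1, 0, 0, 20, 0, 1, 0, 0, 20, 0, 1, 0, 0, 20, 0, 1, 0, 0, 15, 0, 1, 0, 0, 8, 0, 1, 0, 0, 0, 0, 1]

```text
clock: 36.0
tcp_pos: [503.3, 46.6, 175.8]
tool_rot: [2.974, 1.011, 0.002]
contact_force: [-0.5, -0.3, -1.2]
gripper_width: 0.18
gripper_force: 59.1
```

>>> send_rows:
  commands: [1, 2, 0, 1, 1, 3, 4, 0, 2, 1, 5, 7, 0, 2.8, 1, 6, 8, 0, 3, 1, 6, 8, 0, 3, 1, 6, 8, 0, 3, 1, 6, 8, 0, 3, 1, 6, 8, 0, 3, 1, 6, 8, 0, 3, 1, 6, 8, 0, 3, 1, 6, 8, 0, 3, 1, 6, 8, 0, 3, 1, 6, 8, 0, 3, 1, 5, 8, 0, 3, 1, 5, 8, 0, 3, 1, 3, 6, 0, 2.5, 1, 2.5, 4, 0, 1.8, 1, 1, 2, 0, 1, 1, 0, 0, 0, 0, 1, 0, 0, 0, 0, 1]

```text
clock: 38.5
tcp_pos: [588.3, 167.3, 175.4]
tool_rot: [2.323, 2.115, -0.0]
contact_force: [0.2, -0.4, -1.2]
gripper_width: 0.182
gripper_force: 59.1
```

```bash
cat >> h.py <<'E'
def hover(tag,dz=39.2,fwd=99):
    p,y,o=tool(); th=np.radians(y); c=p[:2]+fwd*np.array([np.cos(th),np.sin(th)]); zt=p[2]-dz+10
    edge(tag,zt,c,y); shot('side','s'+tag);shot('scene','c'+tag); t=tri(['s'+tag,'c'+tag],[*c,zt]); print('pred',c.round(1),round(zt,1),'tri',t)
    if t is not None:
        d=t[:2]-[598.5,266]; a=np.radians(84.2); print('in carton x %.1f y %.1f'%(d@[np.cos(a),np.sin(a)],d@[-np.sin(a),np.cos(a)]))
E
python3 - <<'E'
from h import *
hover('18')
E
```

```text
[588.3 167.3 175.4] 84.64 [-0.5 -1.  -1.9]
coaster [597.2 265.7  85.6] rms 0.68 339 fwd of TCP 98.8 right -0.4 yaw rel 1.0
s18 [217.9 229.5] 445.5 4
c18 [326.8 128.9] 289.0 4
pred [597.5 265.9] 146.2 tri [596.81960692 267.38493088 141.28505227]
in carton x 1.2 y 1.8
```

>>> send_rows:
  commands: [1, -0.5, -4, -0.7, 1, 0, 0, -8, 0, 1, 0, 0, -10, 0, 1, 0, 0, -10, 0, 1, 0, 0, -10, 0, 1, 0, 0, -10, 0, 1, 0, 0, -6, 0, 1, 0, 0, -3, 0, 1, 0, 0, 0, 0, 1, 0, 0, 0, 0, 1]

```text
clock: 39.9
tcp_pos: [589.8, 167.2, 114.7]
tool_rot: [2.335, 2.101, 0.001]
contact_force: [-0.1, 0.1, -1.9]
gripper_width: 0.176
gripper_force: 59.1
```

Run:
```python
from h import *
hover('19')
```

```text
[589.8 167.2 114.7] 83.96 [-0.6 -0.6 -1.7]
coaster [599.9 265.4  84.8] rms 0.68 340 fwd of TCP 98.8 right -0.2 yaw rel 0.8
s19 [222.8 241.5] 190.5 5
c19 [325.4 144.4] 292.0 4
pred [600.2 265.6] 85.5 tri [595.53337068 259.60096495  85.48731245]
in carton x -6.7 y 2.3
```

>>> send_rows:
  commands: [-0.5, 0, -6, 0, 1, 0, 0, -10, 0, 1, 0, 0, -10, 0, 1, 0, 0, -10, 0, 1, 0, 0, -8, 0, 1, 0, 0, -5, 0, 1, 0, 0, -4, 0, 1, 0, 0, 0, 0, 1, 0, 0, 0, 0, 1]

```text
clock: 41.18
tcp_pos: [589.2, 167.2, 61.6]
tool_rot: [2.335, 2.101, 0.001]
contact_force: [-0.7, 0.3, -2.0]
gripper_width: 0.179
gripper_force: 59.1
```

>>> send_rows:
  commands: [0, 0, -3, 0, 1, 0, 0, -3, 0, 1, 0, 0, -2, 0, 1, 0, 0, 0, 0, 1, 0, 0, 0, 0, 1]

```text
clock: 41.8
tcp_pos: [589.0, 167.0, 53.3]
tool_rot: [2.335, 2.101, 0.0]
contact_force: [0.0, -0.1, -2.2]
gripper_width: 0.18
gripper_force: 59.1
```

Run:
```python
from h import *
p,y,o=tool(); edge('20',p[2]-29.2-2,(599,265.5),84.5); shot('scene','c20')
f,K,T=load('c20'); t=teal(f,proj(K,T,[599,265.5,20])[0]); print(t and (t[1],t[2],[toworld(K,T,t[1],z)[:2].round(1).tolist() for z in (18,24)]))
```

```text
[589.  167.1  53.4] 83.96 [ 0.1  0.1 -2.4]
coaster [599.1 265.2  84.8] rms 0.99 340 fwd of TCP 98.6 right -0.3 yaw rel 0.8
(array([320.81337648, 156.01618123]), 154.5, [[584.8, 274.6], [588.3, 268.7]])
```

>>> send_rows:
  commands: [0, 0, -2, 0, 1, 0, 0, -2, 0, 1, 0, 0, 0, 0, 1, 0, 0, 0, 0, 1]

```text
clock: 42.4
tcp_pos: [588.9, 167.1, 49.3]
tool_rot: [-2.335, -2.101, 0.0]
contact_force: [-0.1, -0.1, -1.2]
gripper_width: 0.179
gripper_force: 59.1
```

>>> send_rows:
  commands: [0, 0, -1, 0, 1, 0, 0, -1, 0, 1, 0, 0, 0, 0, 1, 0, 0, 0, 0, 1]

```text
clock: 42.9
tcp_pos: [589.0, 167.1, 47.4]
tool_rot: [2.335, 2.101, 0.0]
contact_force: [-0.7, 0.2, -0.4]
gripper_width: 0.177
gripper_force: 59.2
```

>>> send_rows:
  commands: [0, 0, -1, 0, 1, 0, 0, 0, 0, 1, 0, 0, 0, 0, 1]

```text
clock: 43.28
tcp_pos: [588.9, 167.0, 46.3]
tool_rot: [-2.335, -2.101, 0.0]
contact_force: [0.1, 0.3, -0.5]
gripper_width: 0.18
gripper_force: 59.2
```

>>> send_rows:
  commands: [0, 0, -1, 0, 1, 0, 0, 0, 0, 1, 0, 0, 0, 0, 1]

```text
clock: 43.65
tcp_pos: [588.9, 167.1, 45.3]
tool_rot: [-2.335, -2.101, -0.0]
contact_force: [0.3, -0.4, -0.7]
gripper_width: 0.182
gripper_force: 59.2
```

>>> send_rows:
  commands: [0, 0, 0.6, 0, 1, -0.3, -3, 0, 0, 1, -0.7, -7, 0, 0, 1, -0.8, -8, 0, 0, 1, -0.8, -8, 0, 0, 1, -0.8, -8, 0, 0, 1, 0, 0, 0, 0, 1]

```text
clock: 44.52
tcp_pos: [585.4, 132.2, 45.9]
tool_rot: [-2.336, -2.1, 0.0]
contact_force: [-0.1, -0.3, -0.9]
gripper_width: 0.179
gripper_force: 59.2
```

Run:
```python
from h import *
edge('21',18,(599,265.5),84.5)
```

```text
[585.5 132.7  45.9] 83.92 [-0.1  0.1 -0. ]
coaster [598.9 265.2  84.6] rms 0.81 214 fwd of TCP 133.2 right -0.7 yaw rel 0.7
```

>>> send_rows:
  commands: [-1, -10, 0, 0, 1, -1.2, -12, 0, 0, 1, -1.2, -12, 0, 0, 1, -1.2, -12, 0, 0, 1, -1.2, -12, 0, 0, 1, -1.2, -12, 0, 0, 1, 0, 0, 25, 0, 1, 0, 0, 35, 0, 1, 5, -30, 0, 2.6, 1, 9, -40, 0, 2.6, 1, 9, -40, 0, 2.6, 1, 9, -40, 0, 2.6, 1, 9, -40, 0, 2.6, 1, 9, -40, 0, 2.6, 1, 9, -40, 0, 2.6, 1, 8, -30, 0, 2.6, 1, 0, 0, 0, 0, 1, 0, 0, 0, 0, 1, 0, 0, 0, 0, 1]

```text
clock: 46.95
tcp_pos: [645.1, -235.9, 105.9]
tool_rot: [-1.916, -2.489, -0.0]
contact_force: [0.4, -0.0, -1.2]
gripper_width: 0.18
gripper_force: 59.2
```

Run:
```python
from h import *
shot('scene','c22');shot('side','s22');print(tool()[:2])
print(coasters('c22'),coasters('s22'),coasters('c22',(520,680,190,340),18),coasters('s22',(520,680,190,340),18))
edge('22',17,(601.3,-65.5),104.7)
```

```text
(array([ 645.38447699, -235.90329304,  106.09856374]), np.float64(104.82939917756536))
[[489.6, -220.4, 74.0, 73.9, -82.4], [601.7, -66.9, 74.0, 74.1, -75.4]] [[488.8, -215.5, 73.1, 73.5, -82.4], [600.6, -61.9, 72.8, 74.5, -76.0]] [[587.0, 266.3, 50.7, 72.0, -5.9]] []
[ 645.5 -236.   106.1] 104.83 [ 0.9  0.7 -0.6]
coaster [ 491.1 -219.6  187.3] rms 1.15 387 fwd of TCP 55.3 right -145.1 yaw rel 82.5
```

>>> send_rows:
  commands: [1, 0, -20, 0, 1, 0, 0, -20, 0, 1, 0, 0, -15, 0, 1, 0, 0, -8, 0, 1, 0, 0, -2.6, 0, 1, 0, 0, 0, 0, 1, 0, 0, 0, 0, 1, 0, 0, 0, 0, 1, 0, 0, 0, 0, 1]

```text
clock: 48.22
tcp_pos: [646.8, -237.4, 40.9]
tool_rot: [1.917, 2.487, -0.0]
contact_force: [-1.9, -0.4, 4.2]
gripper_width: 0.182
gripper_force: 59.8
```

>>> send_rows:
  commands: [0, 0, 3.2, 0, 1, 0, 0, 0, 0, 1, 0, 0, 0, 0, 1, -2.5, 9.7, 0, 0, 1, -2.5, 9.7, 0, 0, 1, -2.5, 9.7, 0, 0, 1, -2.5, 9.7, 0, 0, 1, 0, 0, 0, 0, 1, 0, 0, 0, 0, 1]

```text
clock: 49.35
tcp_pos: [636.7, -198.2, 43.7]
tool_rot: [1.917, 2.488, -0.0]
contact_force: [-0.0, -0.1, -1.1]
gripper_width: 0.18
gripper_force: 59.2
```

Run:
```python
from h import *
edge('23',17,(601.5,-66),104.7)
```

```text
[ 636.7 -198.4   43.6] 104.75 [ 0.7 -0.4 -1.6]
coaster [602.7 -67.2 104.8] rms 0.8 208 fwd of TCP 135.5 right 0.5 yaw rel 0.1
```

>>> send_rows:
  commands: [-2.3, 8.8, 0, 0, 1, -2.3, 8.8, 0, 0, 1, -2.3, 8.8, 0, 0, 1, -2.3, 8.8, 0, 0, 1, 0, 0, 0, 0, 1, 0, 0, 0, 0, 1, 0, 0, 2, 0, 1, 0, 0, 3, 0, 1, 0, 0, 5, 0, 1, 0, 0, 10, 0, 1, 0, 0, 10, 0, 1, 0, 0, 0, 0, 1]

```text
clock: 50.9
tcp_pos: [628.5, -163.3, 75.1]
tool_rot: [1.916, 2.486, 0.002]
contact_force: [0.3, -0.8, -2.0]
gripper_width: 0.178
gripper_force: 59.1
```

Run:
```python
from h import *
p,y,o=tool(); th=np.radians(y); c=p[:2]+99*np.array([np.cos(th),np.sin(th)])
edge('24',p[2]-29.2,c,y); shot('side','s24');shot('scene','c24'); print(c,p[2]-29.2,tri(['s24','c24'],[*c,43]))
```

```text
[ 627.9 -163.1   74.3] 104.76 [ 0.6  0.4 -2. ]
coaster [604.1 -67.9 104.8] rms 0.64 342 fwd of TCP 98.2 right 1.2 yaw rel 0.1
s24 [248. 187.] 239.0 4
c24 [262.7 215.5] 204.0 4
[603.28633453 -67.56137925] 45.8976786309931 [609.60625621 -64.46301841  36.05659721]
```

>>> send_rows:
  commands: [0, 0, 6, 0, 1, 0, 0, 14, 0, 1, 0, 0, 20, 0, 1, 0, 0, 20, 0, 1, 0, 0, 20, 0, 1, 0, 0, 14, 0, 1, 0, 0, 7, 0, 1, 0, 6, 0, 0, 1]

```text
clock: 52.05
tcp_pos: [627.6, -157.1, 174.9]
tool_rot: [1.918, 2.487, 0.001]
contact_force: [-0.2, 0.1, -2.4]
gripper_width: 0.183
gripper_force: 59.1
```

>>> send_rows:
  commands: [-1, 12, 0, -0.6, 1, -2, 17, 0, -1.2, 1, -2.5, 18.5, 0, -1.3, 1, -2.5, 18.5, 0, -1.3, 1, -2.5, 18.5, 0, -1.3, 1, -2.5, 18.5, 0, -1.3, 1, -2.5, 18.5, 0, -1.3, 1, -2.5, 18.5, 0, -1.3, 1, -2.5, 18.5, 0, -1.3, 1, -2.5, 18.5, 0, -1.3, 1, -2.5, 18.5, 0, -1.3, 1, -2.5, 18.5, 0, -1.3, 1, -2.5, 18.5, 0, -1.3, 1, -2.5, 18.5, 0, -1.3, 1, -2.5, 18.5, 0, -1.3, 1, -2.5, 18.5, 0, -1.3, 1, -2, 16, 0, -0.6, 1, -0.5, 12, 0, 0, 1, 0, 7, 0, 0, 1, 0, 2.5, 0, 0, 1]

```text
clock: 54.55
tcp_pos: [586.9, 168.8, 174.4]
tool_rot: [2.331, 2.106, -0.0]
contact_force: [0.1, 0.1, -0.9]
gripper_width: 0.179
gripper_force: 59.1
```

>>> send_rows:
  commands: [0, 0, 0, 0, 1, 0, 0, 0, 0, 1]

```text
clock: 54.8
tcp_pos: [586.9, 168.1, 174.5]
tool_rot: [2.332, 2.105, -0.0]
contact_force: [0.7, 0.4, -1.6]
gripper_width: 0.177
gripper_force: 59.1
```

Run:
```python
from h import *
hover('25')
```

```text
[586.9 168.1 174.5] 84.12 [-0.1 -0.6 -1.6]
coaster [597.7 266.2  84.7] rms 0.65 340 fwd of TCP 98.7 right 0.7 yaw rel 0.5
s25 [217.7 229.8] 447.0 4
c25 [327.  129.1] 300.0 4
pred [597.  266.6] 145.3 tri [597.17291663 267.87629079 140.50249146]
in carton x 1.7 y 1.5
```

>>> send_rows:
  commands: [0.8, -0.8, -4, -0.4, 1, 0, 0, -8, 0, 1, 0, 0, -10, 0, 1, 0, 0, -10, 0, 1, 0, 0, -10, 0, 1, 0, 0, -10, 0, 1, 0, 0, -10, 0, 1, 0, 0, -10, 0, 1, 0, 0, -10, 0, 1, 0, 0, -9, 0, 1, 0, 0, -6, 0, 1, 0, 0, -4, 0, 1, 0, 0, -2, 0, 1, 0, 0, 0, 0, 1, 0, 0, 0, 0, 1]

```text
clock: 56.82
tcp_pos: [587.9, 167.8, 71.8]
tool_rot: [2.339, 2.097, 0.001]
contact_force: [-0.2, -0.2, -1.3]
gripper_width: 0.183
gripper_force: 59.1
```

>>> send_rows:
  commands: [0, 0, -2, 0, 1, 0, 0, -2, 0, 1, 0, 0, -2, 0, 1, 0, 0, 0, 0, 1, 0, 0, 0, 0, 1]

```text
clock: 57.45
tcp_pos: [587.6, 167.7, 65.5]
tool_rot: [-2.339, -2.097, 0.0]
contact_force: [-0.8, 0.1, -1.7]
gripper_width: 0.181
gripper_force: 59.1
```

>>> send_rows:
  commands: [0, 0, -1.5, 0, 1, 0, 0, 0, 0, 1, 0, 0, 0, 0, 1]

```text
clock: 57.82
tcp_pos: [587.7, 167.8, 64.0]
tool_rot: [-2.339, -2.097, -0.0]
contact_force: [0.6, -0.6, -1.3]
gripper_width: 0.178
gripper_force: 59.1
```

Run:
```python
from h import *
p,y,o=tool(); edge('26',33,(598.5,265.5),84.5)
```

```text
[587.7 167.8  64. ] 83.76 [-0.1 -1.2 -0.6]
coaster [599.2 266.   83.8] rms 1.15 342 fwd of TCP 98.9 right 0.8 yaw rel 0.0
```

>>> send_rows:
  commands: [0, 0, -1, 0, 1, 0, 0, -1, 0, 1, 0, 0, -1, 0, 1, 0, 0, 0, 0, 1, 0, 0, 0, 0, 1]

```text
clock: 58.5
tcp_pos: [587.7, 167.8, 61.0]
tool_rot: [2.339, 2.097, 0.0]
contact_force: [0.5, 0.6, -1.2]
gripper_width: 0.18
gripper_force: 59.2
```

>>> send_rows:
  commands: [-0.3, -3, 0, 0, 1, -0.7, -7, 0, 0, 1, -0.8, -8, 0, 0, 1, -0.8, -8, 0, 0, 1, 0, 0, 0, 0, 1]

```text
clock: 59.12
tcp_pos: [584.9, 140.9, 61.0]
tool_rot: [-2.34, -2.096, 0.0]
contact_force: [0.0, -0.9, -1.6]
gripper_width: 0.179
gripper_force: 59.2
```

Run:
```python
from h import *
p,y,o=tool(); edge('27',33,(598.5,265.5),84.5)
```

```text
[585.  141.3  61. ] 83.72 [-0.3  0.7 -1.9]
coaster [599.2 265.8  83.7] rms 0.93 245 fwd of TCP 125.3 right 0.5 yaw rel 0.0
```

>>> send_rows:
  commands: [-1, -10, 0, 0, 1, -1.3, -12, 0, 0, 1, -1.3, -12, 0, 0, 1, -1.3, -12, 0, 0, 1, -1.3, -12, 0, 0, 1, -1.3, -12, 0, 0, 1, -1, -10, 0, 0, 1, 0, 0, 20, 0, 1, 0, 0, 25, 0, 1, -6, -40, 0, 1.5, 1, -6, -45, 0, 1.5, 1, -6, -45, 0, 1.5, 1, -6, -45, 0, 1.5, 1, -6, -45, 0, 1.5, 1, -6, -45, 0, 1.5, 1, -6, -45, 0, 1.5, 1, -6, -45, 0, 1.5, 1, -6, -45, 0, 1.5, 1, -6, -40, 0, 0, 1, -6, -16, 0, 0, 1]

```text
clock: 61.68
tcp_pos: [510.0, -396.7, 105.8]
tool_rot: [2.078, 2.355, -0.0]
contact_force: [0.1, -0.5, -0.7]
gripper_width: 0.179
gripper_force: 59.2
```

>>> send_rows:
  commands: [0, 0, 0, 0, 1, 0, 0, 0, 0, 1]

```text
clock: 61.92
tcp_pos: [510.5, -392.8, 105.9]
tool_rot: [-2.074, -2.358, -0.001]
contact_force: [-0.0, 0.9, -0.4]
gripper_width: 0.179
gripper_force: 59.2
```

Run:
```python
from h import *
shot('scene','c28');shot('side','s28');print(tool()[:2])
print(coasters('c28'),coasters('s28'),coasters('c28',(520,680,190,340),33))
f,K,T=load('w1'); print('brush',toworld(K,T,(145,238),8).round(),toworld(K,T,(205,315),8).round())
```

```text
(array([ 510.85538626, -392.72574951,  106.09720299]), np.float64(97.36477820915985))
[[502.2, -241.7, 74.3, 73.4, -82.0]] [[501.9, -237.7, 73.1, 72.6, -81.8]] [[592.2, 266.2, 60.5, 71.8, -6.1]]
brush [ 273. -263.    8.] [ 334. -412.    8.]
```

Coaster 1 has been knocked aside. Both cameras now put it at about (503,-241), yaw 98°. I line up on the new place.

>>> send_rows:
  commands: [6, -8, 0, 0.6, 1, 6, -9, 0, 0, 1, 5, -8, 0, 0, 1, 0, 0, -20, 0, 1, 0, 0, -20, 0, 1, 0, 0, -15, 0, 1, 0, 0, -7, 0, 1, 0, 0, -3.3, 0, 1, 0, 0, 0, 0, 1, 0, 0, 0, 0, 1, 0, 0, 0, 0, 1, 0, 0, 0, 0, 1]

```text
clock: 63.52
tcp_pos: [527.8, -419.6, 41.2]
tool_rot: [2.063, 2.368, -0.0]
contact_force: [-0.6, -0.9, 0.6]
gripper_width: 0.176
gripper_force: 59.4
```

Run:
```python
from h import *
edge('29',17,(503,-241),98)
shot('scene','c29'); print(coasters('c29'))
```

```text
[ 527.8 -419.6   41.1] 97.86 [-0.5 -1.2  1.8]
no teal
[[502.3, -241.8, 74.0, 74.3, -82.7]]
```

>>> send_rows:
  commands: [0, 0, 2.6, 0, 1, 0, 0, 0, 0, 1, 0, 0, 0, 0, 1, -1.4, 9.9, 0, 0, 1, -1.4, 9.9, 0, 0, 1, -1.4, 9.9, 0, 0, 1, -1.4, 9.9, 0, 0, 1, 0, 0, 0, 0, 1, 0, 0, 0, 0, 1]

```text
clock: 64.75
tcp_pos: [522.1, -379.8, 43.4]
tool_rot: [2.063, 2.368, -0.0]
contact_force: [0.2, -0.5, -2.4]
gripper_width: 0.178
gripper_force: 59.2
```

Run:
```python
from h import *
edge('30',17,(503,-241),98)
```

```text
[ 522.1 -380.    43.4] 97.86 [-0.   0.2 -1. ]
coaster [ 503.3 -242.5   97.9] rms 0.72 195 fwd of TCP 138.8 right 0.1 yaw rel 0.1
```

>>> send_rows:
  commands: [-1.4, 9.9, 0, 0, 1, -1.4, 9.9, 0, 0, 1, -1.4, 9.9, 0, 0, 1, -1.4, 9.9, 0, 0, 1, 0, 0, 0, 0, 1, 0, 0, 0, 0, 1, 0, 0, 2, 0, 1, 0, 0, 3, 0, 1, 0, 0, 5, 0, 1, 0, 0, 10, 0, 1, 0, 0, 15, 0, 1, 0, 0, 20, 0, 1, 0, 0, 20, 0, 1, 0, 0, 20, 0, 1, 0, 0, 20, 0, 1, 0, 0, 12, 0, 1, 0, 0, 5, 0, 1, 0, 0, 0, 0, 1, 0, 0, 0, 0, 1]

```text
clock: 67.18
tcp_pos: [515.8, -339.7, 174.4]
tool_rot: [-2.063, -2.367, 0.0]
contact_force: [-0.5, 0.7, -1.5]
gripper_width: 0.179
gripper_force: 59.1
```

Run:
```python
from h import *
p,y,o=tool(); th=np.radians(y); c=p[:2]+99*np.array([np.cos(th),np.sin(th)])
edge('31',p[2]-29.2,c,y)
```

```text
[ 515.8 -339.7  174.4] 97.86 [-0.1  0.2 -2.2]
coaster [ 502.7 -242.1   98.1] rms 0.69 343 fwd of TCP 98.5 right 0.4 yaw rel 0.2
```

>>> send_rows:
  commands: [0, 6, 0, 0, 1, 0, 12, 0, 0, 1, 3.6, 18, 0, -0.7, 1, 3.6, 24, 0, -0.7, 1, 3.6, 24, 0, -0.7, 1, 3.6, 24, 0, -0.7, 1, 3.6, 24, 0, -0.7, 1, 3.6, 24, 0, -0.7, 1, 3.6, 24, 0, -0.7, 1, 3.6, 24, 0, -0.7, 1, 3.6, 24, 0, -0.7, 1, 3.6, 24, 0, -0.7, 1, 3.6, 24, 0, -0.7, 1, 3.6, 24, 0, -0.7, 1, 3.6, 24, 0, -0.7, 1, 3.6, 24, 0, -0.7, 1, 3.6, 24, 0, -0.7, 1, 3.6, 24, 0, -0.7, 1, 3.6, 24, 0, -0.7, 1, 3.6, 24, 0, -0.7, 1]

```text
clock: 69.72
tcp_pos: [580.3, 105.4, 175.2]
tool_rot: [-2.311, -2.128, 0.001]
contact_force: [0.9, -0.7, -1.9]
gripper_width: 0.183
gripper_force: 59.1
```

>>> send_rows:
  commands: [3, 24, 0, -0.7, 1, 2.4, 18, 0, -0.4, 1, 1.2, 12, 0, -0.3, 1, 0.6, 7, 0, 0, 1, 0, 2.6, 0, 0, 1, 0, 0, 0, 0, 1, 0, 0, 0, 0, 1, 0, 0, 0, 0, 1]

```text
clock: 70.72
tcp_pos: [588.3, 167.1, 175.3]
tool_rot: [2.338, 2.098, -0.0]
contact_force: [-0.2, 0.3, -1.9]
gripper_width: 0.178
gripper_force: 59.1
```

Run:
```python
from h import *
hover('32')
```

```text
[588.3 167.2 175.3] 83.83 [-0.3  0.1 -2.9]
coaster [599.5 265.   84.2] rms 0.67 346 fwd of TCP 98.4 right 0.5 yaw rel 0.4
s32 [217.4 229.2] 443.5 4
c32 [327.3 129.3] 298.5 4
pred [599.  265.5] 146.1 tri [598.8287015  266.59412882 141.29725923]
in carton x 0.6 y -0.3
```

>>> send_rows:
  commands: [-0.5, 0.5, -4, 0, 1, 0, 0, -8, 0, 1, 0, 0, -10, 0, 1, 0, 0, -10, 0, 1, 0, 0, -10, 0, 1, 0, 0, -10, 0, 1, 0, 0, -10, 0, 1, 0, 0, -10, 0, 1, 0, 0, -8, 0, 1, 0, 0, -5, 0, 1, 0, 0, -3, 0, 1, 0, 0, 0, 0, 1, 0, 0, 0, 0, 1]

```text
clock: 72.5
tcp_pos: [588.1, 168.1, 87.6]
tool_rot: [2.337, 2.099, 0.001]
contact_force: [0.0, -0.6, -2.1]
gripper_width: 0.184
gripper_force: 59.1
```

>>> send_rows:
  commands: [0, 0, -2, 0, 1, 0, 0, -2, 0, 1, 0, 0, -2, 0, 1, 0, 0, -2, 0, 1, 0, 0, 0, 0, 1, 0, 0, 0, 0, 1]

```text
clock: 73.25
tcp_pos: [587.8, 168.1, 79.3]
tool_rot: [2.337, 2.099, 0.0]
contact_force: [-0.9, -0.5, -1.0]
gripper_width: 0.177
gripper_force: 59.1
```

>>> send_rows:
  commands: [0, 0, -1, 0, 1, 0, 0, -1, 0, 1, 0, 0, -1, 0, 1, 0, 0, 0, 0, 1, 0, 0, 0, 0, 1]

```text
clock: 73.88
tcp_pos: [587.9, 168.1, 76.3]
tool_rot: [2.337, 2.099, 0.0]
contact_force: [0.0, -0.0, -0.3]
gripper_width: 0.178
gripper_force: 59.2
```

Run:
```python
from h import *
p,y,o=tool(); edge('33',48,(598.5,265.5),84.5)
```

```text
[587.9 168.1  76.3] 83.86 [-0.2  1.1 -1.6]
coaster [598.9 266.   83.9] rms 1.07 342 fwd of TCP 98.5 right 0.5 yaw rel 0.1
```

Good; I withdraw the blade.

>>> send_rows:
  commands: [-0.3, -3, 0, 0, 1, -0.7, -7, 0, 0, 1, -0.8, -8, 0, 0, 1, -0.8, -8, 0, 0, 1, 0, 0, 0, 0, 1]

```text
clock: 74.55
tcp_pos: [585.1, 141.2, 76.3]
tool_rot: [-2.338, -2.098, 0.0]
contact_force: [-0.3, 0.7, -0.8]
gripper_width: 0.181
gripper_force: 59.2
```

Run:
```python
from h import *
p,y,o=tool(); edge('34',48,(598.5,265.5),84.5)
```

```text
[585.2 141.6  76.3] 83.81 [ 0.4  0.  -0.9]
coaster [598.6 265.4  84.4] rms 0.95 248 fwd of TCP 124.6 right 0.0 yaw rel 0.6
```

>>> send_rows:
  commands: [-1, -10, 0, 0, 1, -1.3, -12, 0, 0, 1, -1.3, -12, 0, 0, 1, -1.3, -12, 0, 0, 1, -1.3, -12, 0, 0, 1, -1.3, -12, 0, 0, 1, -1, -10, 0, 0, 1, -1, -10, 0, 0, 1, 0, 0, 20, 0, 1, 0, 0, 0, 0, 1, 0, 0, 0, 0, 1]

```text
clock: 75.97
tcp_pos: [575.6, 52.0, 95.9]
tool_rot: [-2.337, -2.099, 0.0]
contact_force: [-0.1, -0.6, -1.8]
gripper_width: 0.177
gripper_force: 59.2
```

Run:
```python
from h import *
p,y,o=tool(); edge('35',48,(598.5,265.5),84.5); shot('scene','c35');shot('side','s35')
print(coasters('c35',(520,680,190,340),48),coasters('c35'),coasters('s35'))
# rest target: tool at (442.0,112.1) yaw 83.3
print(np.array([442.0,112.1])-p[:2],83.3-y,p[2])
```

```text
[575.3  52.1  95.7] 83.88 [-0.7  1.  -1.5]
no teal
[[596.6, 266.1, 70.6, 72.5, -5.2]] [] []
[-133.61985168   60.10317725] -0.5693913821178427 95.93263773385955
```

>>> send_rows:
  commands: [-15, 7, 0, -0.3, 1, -20, 9, 0, -0.2, 1, -22, 10, 0, 0, 1, -22, 10, 0, 0, 1, -22, 10, 0, 0, 1, -18, 8, 0, 0, 1, -14.5, 6, 0, 0, 1, 0, 0, 0, 0, 1, 0, 0, 0, 0, 1, 0, 0, 0, 0, 1]

```text
clock: 77.38
tcp_pos: [443.2, 112.0, 96.4]
tool_rot: [2.347, 2.088, 0.001]
contact_force: [0.5, 0.1, -1.5]
gripper_width: 0.18
gripper_force: 59.2
```

Run:
```python
from h import *
p,y,o=tool(); print(p,y, np.array([442.0,112.1])-p[:2],83.3-y)
```

```text
[443.1933529  111.95666669  96.39558995] 83.32752981745415 [-1.1933529   0.14333331] -0.02752981745415184
```

>>> send_rows:
  commands: [-1.2, 0, -15, 0, 1, 0, 0, -15, 0, 1, 0, 0, -12, 0, 1, 0, 0, -7, 0, 1, 0, 0, -4, 0, 1, 0, 0, -2, 0, 1, 0, 0, -1.2, 0, 1, 0, 0, 0, 0, 1, 0, 0, 0, 0, 1]

```text
clock: 78.5
tcp_pos: [441.3, 112.2, 40.4]
tool_rot: [2.346, 2.089, 0.001]
contact_force: [-0.3, 0.4, -0.2]
gripper_width: 0.181
gripper_force: 59.2
```

Run:
```python
from h import *
p,y,o=tool(); print(p,y,o['contact_force'])
```

```text
[441.28796007 112.15929245  40.35502586] 83.36300564758393 [-0.34517099  0.40283286 -0.24776373]
```

>>> send_rows:
  commands: [0, 0, -0.7, 0, 1, 0, 0, -0.6, 0, 1, 0, 0, 0, 0, 1, 0, 0, 0, 0, 1, 0, 0, 0, 0, 0.6, 0, 0, 0, 0, 0.3, 0, 0, 0, 0, 0, 0, 0, 0, 0, 0, 0, 0, 0, 0, 0, 0, 0, 0, 0, 0, 0, 0, 0, 0, 0, 0, 0, 15, 0, 0, 0, 0, 30, 0, 0, 0, 0, 40, 0, 0, 0, 0, 40, 0, 0, 0, 0, 0, 0, 0, 0, 0, 0, 0, 0]

```text
clock: 80.62
tcp_pos: [440.7, 112.0, 163.3]
tool_rot: [-2.346, -2.089, 0.001]
contact_force: [-0.7, 0.3, -0.3]
gripper_width: 1.003
gripper_force: 0.0
```

Run:
```python
from h import *
from scipy.optimize import least_squares
f,K,T=shot('wrist','w36'); p,y,o=tool(); print(p,y,o['gripper_width'])
im=f.copy(); draw(im,K,T,(452,196.5),83.3,SQ(40,21),2,(255,0,0)); draw(im,K,T,(452,196.5),83.3,[(-150,-9),(-55,-9),(-55,9),(-150,9)],70,(255,0,0))
# fixed cameras: carton crops with flap models at candidate angles
def ends(k,a): # flap (left k=+1), free edge corners in carton coords
    y=k*(53.5-46*np.cos(a)); return [(-50,y,72+46*np.sin(a)),(50,y,72+46*np.sin(a))]
A=np.radians(84.2)
def W(P): P=np.array(P,float); return np.c_[598.5+P[:,0]*np.cos(A)-P[:,1]*np.sin(A),266+P[:,0]*np.sin(A)+P[:,1]*np.cos(A),P[:,2]]
c,Kc,Tc=load('c35'); big=cv2.resize(c[75:190,265:398],(520,450),interpolation=cv2.INTER_CUBIC)
def pt(P): u=proj(Kc,Tc,W(P)); return np.round((u-[265,75]+.5)*[520/133,450/115]).astype(int)
for a,col in ((2.0,(0,255,255)),(2.3,(0,255,0)),(2.6,(255,0,255))):
    for k in (1,-1): cv2.line(big,*map(tuple,pt(ends(k,a))),col,1)
for a,col in ((1.7,(0,255,255)),(1.9,(0,255,0)),(2.1,(255,0,255))):
    q=[(53.5-112*np.cos(a),s*55,75+112*np.sin(a)) for s in (1,-1)]; cv2.line(big,*map(tuple,pt(q)),col,1)
wr=cv2.resize(im[0:300,170:340],(255,450)); cv2.imwrite('pics/x.png',np.hstack([big,wr]))
```

```text
[440.10896807 111.81813942 162.76990242] 83.3626568687007 1.000091122454895
```

View pics/x.png

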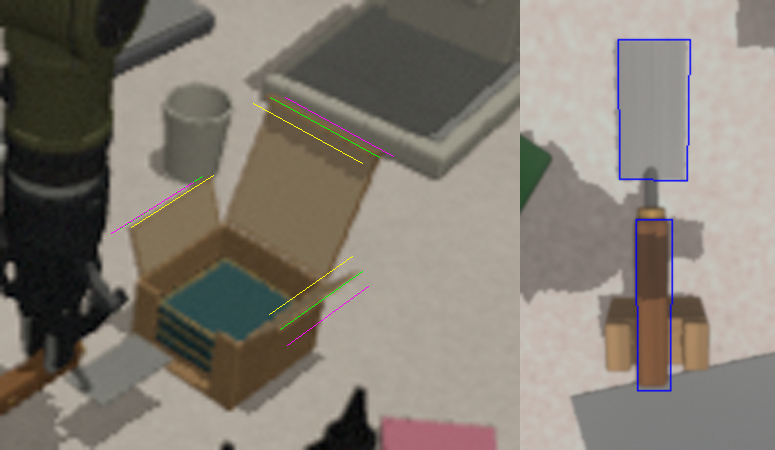

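The crop shows the three coasters stacked in the carton (teal top at (222,300)), with the flaps at about 2.0 and 2.2 rad and the lid at about 1.85. The spatula is back in its channel, in the same place as before. Next I fold the left flap with shut fingers.

>>> send_rows:
  commands: [9, 31, 0, 0, 1, 9, 31, 0, 0, 1, 9, 31, 0, 0, 1, 9, 31, 0, 0, 1, 8.5, 31.5, 0, 0, 1, 0, 0, -20, 0, 1, 0, 0, -25, 0, 1, 0, 0, -23, 0, 1, 0, 0, 0, 0, 1, 0, 0, 0, 0, 1]

```text
clock: 81.92
tcp_pos: [485.3, 267.4, 95.6]
tool_rot: [-2.346, -2.089, 0.001]
contact_force: [-0.9, 0.1, 0.1]
gripper_width: 0.003
gripper_force: 0.0
```

>>> send_rows:
  commands: [10, -1, 0, 0, 1, 10, -1, 0, 0, 1, 10, -1, 0, 0, 1, 10, -1, 0, 0, 1, 10, -1, 0, 0, 1, 10, -1, 0, 0, 1, 10, -1, 0, 0, 1, 10, -1, 0, 0, 1, 0, 0, 0, 0, 1, 0, 0, 0, 0, 1]

```text
clock: 83.18
tcp_pos: [565.2, 259.5, 95.7]
tool_rot: [-2.346, -2.089, 0.001]
contact_force: [-0.8, -0.4, -0.3]
gripper_width: -0.004
gripper_force: 0.0
```

>>> send_rows:
  commands: [0, 0, -5, 0, 1, 0, 0, -5, 0, 1, 0, 0, -5, 0, 1, 0, 0, -2, 0, 1, 0, 0, 0, 0, 1, 0, 0, 0, 0, 1]

```text
clock: 83.92
tcp_pos: [565.6, 259.6, 78.9]
tool_rot: [2.346, 2.089, 0.0]
contact_force: [0.5, -0.3, 0.2]
gripper_width: 0.001
gripper_force: 0.0
```

>>> send_rows:
  commands: [6, -0.6, -1, 0, 1, 0, 0, -1.5, 0, 1, 0, 0, -1, 0, 1, 0, 0, 0, 0, 1, 0, 0, 0, 0, 1]

```text
clock: 84.55
tcp_pos: [571.4, 258.9, 75.3]
tool_rot: [-2.346, -2.089, 0.0]
contact_force: [0.4, -0.1, -0.2]
gripper_width: -0.003
gripper_force: 0.0
```

>>> send_rows:
  commands: [0, 0, 15, 0, 1, 0, 0, 30, 0, 1, 0, 0, 30, 0, 1, 25, -2, 0, 0, 1, 40, -4, 0, 0, 1, 40, -4, 0, 0, 1, 36, -4, 0, 0, 1, 0, 0, 0, 0, 1, 0, 0, 0, 0, 1, 0, 0, 0, 0, 1]

```text
clock: 85.8
tcp_pos: [711.5, 245.3, 151.2]
tool_rot: [-2.345, -2.09, -0.0]
contact_force: [-0.6, 0.4, 0.2]
gripper_width: 0.001
gripper_force: 0.0
```

Run:
```python
from h import *
shot('scene','c37'); p,y,o=tool(); print(p)
A=np.radians(84.2)
def W(P): P=np.array(P,float); return np.c_[598.5+P[:,0]*np.cos(A)-P[:,1]*np.sin(A),266+P[:,0]*np.sin(A)+P[:,1]*np.cos(A),P[:,2]]
f,K,T=load('c37'); f0=load('c35')[0]
# left flap: teal visible in band y 10..45 -> covered?
for yy in range(-40,50,8):
    u=np.round(proj(K,T,W([(x,yy,48) for x in (-10,0,10,20)]))).astype(int); print(yy,[f[v,q].tolist() for q,v in u][1:3],f0[u[1][1],u[1][0]].tolist())
```

```text
[711.55067722 245.29091961 151.16525817]
-40 [[45, 62, 73], [48, 61, 72]] [73, 97, 113]
-32 [[46, 44, 27], [41, 41, 23]] [76, 75, 46]
-24 [[43, 42, 23], [47, 46, 29]] [75, 75, 46]
-16 [[46, 45, 28], [47, 46, 30]] [75, 75, 47]
-8 [[45, 45, 27], [44, 43, 25]] [75, 75, 46]
0 [[44, 44, 24], [42, 42, 22]] [74, 75, 45]
8 [[47, 46, 30], [45, 45, 27]] [76, 75, 46]
16 [[44, 43, 25], [46, 45, 28]] [75, 75, 46]
24 [[47, 45, 29], [45, 45, 28]] [76, 75, 46]
32 [[45, 46, 27], [44, 44, 25]] [75, 74, 46]
40 [[40, 59, 66], [39, 62, 69]] [61, 93, 101]
48 [[37, 58, 77], [37, 56, 71]] [46, 70, 90]
```

Run:
```python
from h import *
A=np.radians(84.2)
def W(P): P=np.array(P,float); return np.c_[598.5+P[:,0]*np.cos(A)-P[:,1]*np.sin(A),266+P[:,0]*np.sin(A)+P[:,1]*np.cos(A),P[:,2]]
f,K,T=load('c37'); f0=load('c35')[0]
for k in (1,-1):
  for a in (0,0.1,.3,.6,1,1.4,1.8,2.05,2.3):
    P=[(x,k*(53.5-38*np.cos(a)),72+38*np.sin(a)) for x in (-20,0,20)]; u=np.round(proj(K,T,W(P))).astype(int)
    print(k,a,u[1],[f[v,q].tolist() for q,v in u],[f0[v,q].tolist() for q,v in u])
```

```text
1 0 [321 144] [[46, 46, 28], [47, 47, 30], [45, 66, 83]] [[76, 76, 48], [75, 75, 45], [43, 66, 83]]
1 0.1 [321 143] [[45, 45, 27], [53, 53, 36], [45, 66, 83]] [[74, 76, 50], [75, 78, 54], [43, 66, 83]]
1 0.3 [321 141] [[38, 59, 64], [55, 79, 84], [39, 60, 79]] [[63, 92, 98], [54, 80, 84], [38, 60, 79]]
1 0.6 [320 138] [[43, 66, 85], [44, 67, 87], [38, 59, 77]] [[48, 70, 91], [47, 69, 89], [40, 63, 80]]
1 1 [318 134] [[56, 77, 93], [68, 95, 117], [104, 123, 138]] [[78, 107, 129], [68, 97, 119], [106, 125, 140]]
1 1.4 [314 131] [[64, 84, 98], [83, 107, 121], [86, 110, 126]] [[87, 113, 129], [87, 112, 128], [85, 111, 127]]
1 1.8 [311 128] [[64, 86, 98], [65, 85, 99], [86, 111, 126]] [[88, 114, 129], [88, 115, 130], [87, 113, 129]]
1 2.05 [309 128] [[65, 85, 98], [65, 86, 99], [84, 110, 125]] [[87, 113, 128], [87, 113, 129], [87, 113, 129]]
1 2.3 [307 128] [[64, 83, 97], [64, 85, 98], [65, 88, 102]] [[82, 108, 125], [83, 110, 127], [83, 110, 127]]
-1 0 [328 149] [[44, 44, 24], [45, 45, 28], [35, 56, 67]] [[74, 75, 45], [73, 73, 44], [51, 76, 87]]
-1 0.1 [328 148] [[45, 44, 27], [46, 45, 26], [40, 60, 77]] [[77, 75, 47], [76, 75, 46], [41, 62, 80]]
-1 0.3 [329 146] [[44, 45, 26], [44, 48, 37], [40, 60, 79]] [[75, 75, 45], [72, 79, 61], [39, 61, 79]]
-1 0.6 [331 145] [[45, 46, 27], [37, 56, 69], [39, 61, 79]] [[74, 75, 45], [41, 65, 78], [41, 63, 82]]
-1 1 [334 144] [[44, 43, 26], [39, 59, 77], [70, 90, 107]] [[74, 75, 46], [39, 62, 80], [77, 99, 118]]
-1 1.4 [337 144] [[39, 59, 70], [37, 59, 75], [58, 79, 96]] [[54, 82, 93], [40, 62, 79], [75, 102, 122]]
-1 1.8 [341 147] [[39, 57, 60], [35, 57, 76], [61, 83, 100]] [[68, 91, 94], [42, 62, 80], [74, 99, 119]]
-1 2.05 [343 149] [[45, 53, 53], [40, 59, 77], [88, 106, 121]] [[72, 89, 85], [44, 67, 86], [93, 114, 131]]
-1 2.3 [345 152] [[48, 69, 85], [43, 65, 83], [46, 69, 87]] [[67, 94, 118], [67, 96, 120], [73, 105, 130]]
```

The pixels show the left flap unmoved. It leans out further than it looked, so the fingers passed over it. I'll sweep lower: the right flap first, then the left again.

>>> send_rows:
  commands: [4, 0, -20, 0, 1, 0, 0, -25, 0, 1, 0, 0, -24, 0, 1, 0, 0, 0, 0, 1, -10, 1, 0, 0, 1, -10, 1, 0, 0, 1, -10, 1, 0, 0, 1, -10, 1, 0, 0, 1, -10, 1, 0, 0, 1, -10, 1, 0, 0, 1, -10, 1, 0, 0, 1, -10, 1, 0, 0, 1, -10, 1, 0, 0, 1, 0, 0, 0, 0, 1, 0, 0, -3, 0, 1, 0, 0, -3, 0, 1, 0, 0, 0, 0, 1, 0, 0, 0, 0, 1]

```text
clock: 88.1
tcp_pos: [626.7, 253.9, 75.2]
tool_rot: [-2.346, -2.089, 0.0]
contact_force: [-0.7, 0.3, -0.6]
gripper_width: -0.003
gripper_force: 0.0
```

>>> send_rows:
  commands: [0, 0, 20, 0, 1, 0, 0, 30, 0, 1, 0, 0, 25, 0, 1, -30, 3, 0, 0, 1, -40, 4, 0, 0, 1, -40, 4, 0, 0, 1, -40, 4, 0, 0, 1, -8, 0, 0, 0, 1, 0, 0, 0, 0, 1, 0, 0, 0, 0, 1]

```text
clock: 89.35
tcp_pos: [470.0, 269.2, 150.5]
tool_rot: [2.347, 2.088, 0.002]
contact_force: [-0.1, 0.2, 0.0]
gripper_width: -0.001
gripper_force: 0.0
```

```bash
cat >> h.py <<'E'
A_=np.radians(84.2)
def Wc(P): P=np.array(P,float); return np.c_[598.5+P[:,0]*np.cos(A_)-P[:,1]*np.sin(A_),266+P[:,0]*np.sin(A_)+P[:,1]*np.cos(A_),P[:,2]]
def row(fn,z=48):
    f,K,T=load(fn)
    for x in (-25,0):
        u=np.round(proj(K,T,Wc([(x,y,z) for y in range(-48,52,8)]))).astype(int); print(fn,x,''.join('T' if f[v,q][0]>f[v,q][2]+8 else 'k' for q,v in u))
E
python3 - <<'E'
from h import *
shot('scene','c38'); p,y,o=tool(); print(p)
row('c35'); row('c37'); row('c38')
E
```

```text
[469.97203907 269.12732895 150.37249144]
c35 -25 kkTTTTTTTTTkk
c35 0 kkTTTTTTTTTkk
c37 -25 kkTTTTTTTTTkk
c37 0 kkTTTTTTTTTkk
c38 -25 kkTTTTTTTTTkk
c38 0 kkTTTTTTTTTkk
```

Run:
```python
from h import *
shot('side','s38')
a=load('c38')[0][75:190,265:398]; b=load('s38')[0][185:285,155:271]; c=load('s35')[0][185:285,155:271]
t=np.hstack([cv2.resize(a,(400,346),interpolation=cv2.INTER_CUBIC),cv2.resize(b,(400,346),interpolation=cv2.INTER_CUBIC)])
w=cv2.resize(c,(280,242),interpolation=cv2.INTER_CUBIC); d=cv2.resize(load('w3')[0][60:200,220:380],(277,242),interpolation=cv2.INTER_CUBIC)
d2=cv2.resize(load('c37')[0][75:190,265:398],(243,242),interpolation=cv2.INTER_CUBIC)
cv2.imwrite('pics/y.png',np.vstack([t,np.hstack([w,d,d2])]))
```

```text
(no output)
```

View pics/y.png

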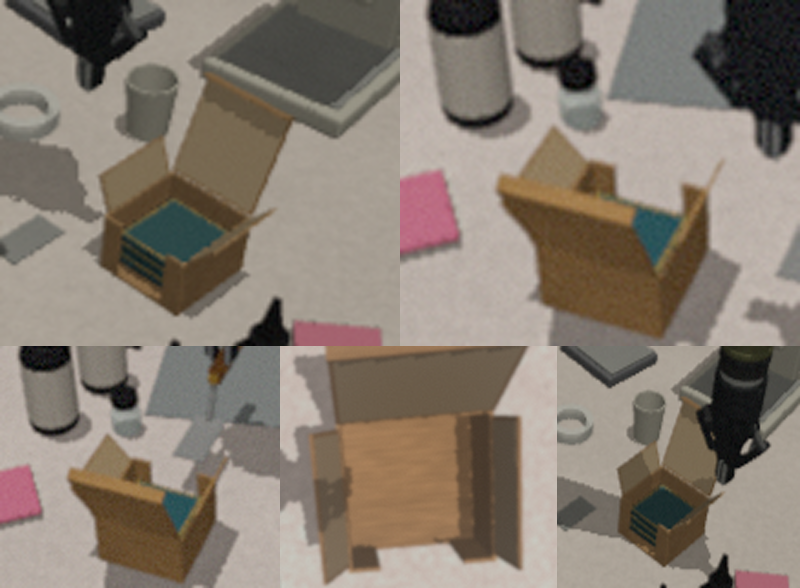

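Both flaps are still leaning out at about 2.0 rad (left flap at (135,175) in the first crop), and the stack is fine. I sweep the left flap again in stages and check on the way.

>>> send_rows:
  commands: [0, 0, -22, 0, 1, 0, 0, -25, 0, 1, 0, 0, -21, 0, 1, 0, 0, 0, 0, 1, 10, -1, 0, 0, 1, 10, -1, 0, 0, 1, 10, -1, 0, 0, 1, 10, -1, 0, 0, 1, 10, -1, 0, 0, 1, 10, -1, 0, 0, 1, 0, 0, 0, 0, 1, 0, 0, 0, 0, 1]

```text
clock: 90.95
tcp_pos: [530.5, 262.9, 84.5]
tool_rot: [2.345, 2.087, 0.005]
contact_force: [-1.6, -1.7, 9.5]
gripper_width: -0.001
gripper_force: 6.8
```

```bash
cat >> h.py <<'E'
def flapscan(fn,ref,k):
    f,K,T=load(fn); g=load(ref)[0]
    for x in (-42,35):
        out=[]
        for a in np.arange(0,2.6,.2):
            P=[(x,k*(53.5-r*np.cos(a)),72+r*np.sin(a)) for r in (20,30,40)]; u=np.round(proj(K,T,Wc(P))).astype(int)
            out.append(int(np.abs(np.array([f[v,q].astype(int)-g[v,q] for q,v in u])).mean()))
        print(fn,'x',x,'diff by angle 0..2.4',out)
E
python3 - <<'E'
from h import *
shot('scene','c39'); shot('side','s39'); p,y,o=tool(); print(p,o['contact_force'])
flapscan('c39','c38',1); flapscan('s39','s38',1); row('c39')
E
```

```text
[530.33138963 262.93236102  84.45557746] [-1.11542274 -1.47542034 10.13453596]
c39 x -42 diff by angle 0..2.4 [8, 12, 4, 4, 5, 20, 17, 14, 13, 16, 21, 20, 24]
c39 x 35 diff by angle 0..2.4 [1, 1, 1, 1, 1, 1, 7, 17, 29, 12, 23, 28, 17]
s39 x -42 diff by angle 0..2.4 [4, 5, 2, 3, 23, 41, 94, 126, 129, 115, 109, 75, 38]
s39 x 35 diff by angle 0..2.4 [4, 3, 4, 4, 2, 5, 4, 7, 18, 26, 38, 3, 3]
c39 -25 kkTTTTTTTTTkk
c39 0 kkTTTTTTTTTkk
```

>>> send_rows:
  commands: [0, 0, 5, 0, 1, 0, 0, 0, 0, 1, 0, 0, 0, 0, 1]

```text
clock: 91.42
tcp_pos: [528.4, 262.9, 86.9]
tool_rot: [-2.346, -2.089, 0.001]
contact_force: [-0.6, 0.3, 0.3]
gripper_width: -0.003
gripper_force: 0.0
```

```bash
cat >> h.py <<'E'
def asc(fn,u0,u1,v0,v1):
    f=load(fn)[0]; h=cv2.cvtColor(f,cv2.COLOR_BGR2HSV).astype(int)
    for v in range(v0,v1,2):
        s=''
        for u in range(u0,u1):
            H,S,V=h[v,u]; s+= '#' if V<45 else ('T' if 80<H<115 and S>60 else ('o' if S>75 and V>=95 else ('c' if S>75 else ('.' if V>120 else ','))))
        print(v,s)
E
python3 - <<'E'
from h import *
shot('side','s40');shot('scene','c40'); p,y,o=tool(); print(p,o['contact_force'],o['gripper_force'])
asc('s38',180,290,200,262); print(); asc('s40',180,290,200,262)
f,K,T=load('s40'); print('tcp px',proj(K,T,p), 'hinge',proj(K,T,Wc([(-50,53.5,72),(50,53.5,72)])).round(), 'edge 2.0',proj(K,T,Wc([(x,53.5+46*.416,72+41.8) for x in(-50,50)])).round())
E
```

```text
[528.25323521 262.84573575  86.8291649 ] [-0.07799617 -0.55232984  0.04653966] 0.0
200 ..,,,,...,,,..........,,,##,,,.,...........................,,#####,,,###############################,.........
202 ..,,,,....,###,,,,,,,#########,,........,..................,,,###,,,,###############################,,,.......
204 ...,,,.......,,,##,,,##########,.............................,,###,################################,,,,,,,,,,.
206 ...,,,,.............,,#########,.......................,......,,,##############################,,,,,,,,,,##,,.
208 ...,,,,..............,#########,.............,..................,,##########################,,,..,,,######,,,.
210 ...,,,,...............,,#####,,...................................,,####,##################,,..,,,#,######,ooo
212 ....,,,,.............................,.,............................,,####################,,.,,#########,,oooo
214 .....,,,,..................................................,,,,......,,####################,#########ccc,ooooo
216 ...,,,,,.......................,.......................................,,,,,,################
[... 5519 characters left out ...]
...................
252 ............occocoocooooocccooocccooccccccc,TTTTTTT,oocccccccccc..............................................
254 .............oocococooocoococcoccoccccocccoc,TTTTTT,occccccccccc..............................................
256 ...............ooooocoocoococooocccccoccccccc,TTTTTccccccccccccc..............................................
258 ...............ooooooooooooococcocccoccooccccccTTTTcccccccccccco..............................................
260 ...............oooooooooooooooooooccccoccococcc,T,oocccccccccco,..............................................
tcp px [[242.49324975 246.74533062]] hinge [[242. 240.]
 [229. 264.]] edge 2.0 [[248. 231.]
 [235. 255.]]
```

>>> send_rows:
  commands: [0, 0, 6, 0, 1, 7, -0.7, 0, 0, 1, 7, -0.7, 0, 0, 1, 7, -0.7, 0, 0, 1, 0, 0, 0, 0, 1, 0, 0, 0, 0, 1]

```text
clock: 92.28
tcp_pos: [549.4, 260.7, 93.1]
tool_rot: [-2.346, -2.089, 0.001]
contact_force: [-0.6, -0.1, -1.0]
gripper_width: -0.002
gripper_force: 0.0
```

Run:
```python
from h import *
shot('side','s41');shot('scene','c41'); p,y,o=tool(); print(p,o['contact_force'],o['gripper_force'])
asc('s41',210,270,220,264); row('c41'); 
f,K,T=load('c41'); print(proj(K,T,p),proj(K,T,Wc([(-50,53.5,72),(50,53.5,72)])).round())
asc('c41',275,350,116,166)
```

```text
[549.2257739  260.80555181  93.21846089] [-0.06142319  0.32879191 -0.6033129 ] 0.0
220 .,,.......,###,,###############,.....,,,#####,..............
222 ............,##################,...,#######,................
224 ..............,#########################,,..................
226 ...................,,#################,.....................
228 ....................,#,############,,.......................
230 .....................,,,,,,,##,,.,o.........................
232 oooo.................,,,,,,,##,...,.........................
234 coooooo..............,,,,,,,##,..c,.........................
236 coooooo...............,,,,,,#,.occ..........................
238 coooooo.................,,,,oooccc..........................
240 coooooo....................oooccco..........................
242 ooooo,,,...................ooccccc..........................
244 oooooooooooo,,,............occccco..........................
246 ooooooooooooo,TTTT,,,,....occccccc..........................
248 oooooooooooo,TTTTTTTTTTToocccccccc..........................
250 ccccccocoooo,TTTTTTTTT,ooocccccccc....
[... 1811 characters left out ...]
,,,,,,,,,,ccoooccccccc,TTTT#TTTTTTTTTTTTTTT,occccccccccooooo
150 ,,,,,,,,,,,,,,,,,,,,,,,,,cccccoccc,TTTT###T#TTTTTTTTTTTTTTTTT,,occcooooooo.
152 ,,,,,,,,,,,...,,,,,,,,,,ccccccco,TTTTTTTTTTTTTTTTTTTTTTTTTTTTTTT,oooooooo..
154 ,,,,,,,,.........,,,,,,,ccccccc#,,,,TTTTTTTTTTTTTTTTTTTTTTTTTT,,oooooccc...
156 ,,,,,...............,,,,ccccccccc,#,,o,TTTTTTTTTTTTTTTTTTTTT,oooooocccco...
158 ,....................,,,ccccccc###,c##,co,TTTTTTTTTTTTTT,oooooooccccccc....
160 .......................,cccccc,,,####cc##,,oocoo,TTTT,ooocccccccccccccc....
162 .......................,ccccccc##T,c,###,,##,ccccooocccccccccccccccccco....
164 .........................,cccooocc###,c,###,cccccccccccccccccccccccccc.....
```

>>> send_rows:
  commands: [7, -0.7, 0, 0, 1, 7, -0.7, 0, 0, 1, 7, -0.7, -2, 0, 1, 7, -0.7, -4, 0, 1, 0, 0, -4, 0, 1, 0, 0, 0, 0, 1, 0, 0, 0, 0, 1]

```text
clock: 93.25
tcp_pos: [577.2, 258.1, 83.2]
tool_rot: [-2.346, -2.089, 0.0]
contact_force: [-0.9, 0.1, -0.3]
gripper_width: 0.002
gripper_force: 0.0
```

Run:
```python
from h import *
shot('scene','c42'); p,y,o=tool(); print(p,o['contact_force'],o['gripper_force'])
f,K,T=load('c42')
for a in (0,.3,.6,1,1.5,2,2.3): print(a,proj(K,T,Wc([(x,53.5-46*np.cos(a),72+46*np.sin(a)) for x in (-50,50)])).round().tolist(),proj(K,T,Wc([(x,-53.5+46*np.cos(a),72+46*np.sin(a)) for x in (-50,50)])).round().tolist())
asc('c42',290,365,116,170)
```

```text
[577.30869518 258.11301019  83.40327716] [-0.05937027  0.22275359 -0.09705209] 0.0
0 [[312.0, 152.0], [333.0, 139.0]] [[316.0, 155.0], [336.0, 141.0]]
0.3 [[312.0, 149.0], [333.0, 135.0]] [[317.0, 152.0], [337.0, 138.0]]
0.6 [[311.0, 145.0], [332.0, 131.0]] [[319.0, 150.0], [339.0, 136.0]]
1 [[308.0, 140.0], [329.0, 126.0]] [[322.0, 149.0], [343.0, 134.0]]
1.5 [[303.0, 135.0], [324.0, 121.0]] [[328.0, 150.0], [349.0, 136.0]]
2 [[298.0, 133.0], [319.0, 119.0]] [[333.0, 155.0], [354.0, 140.0]]
2.3 [[295.0, 133.0], [316.0, 120.0]] [[336.0, 158.0], [357.0, 144.0]]
116 ..............,,,,###,,###################,,,oooooooooooooooooooooooooco...
118 ...............,,,,###################co,##,,,,,,ooooooooooooooooooooco....
120 ..................,,#################co,,###,,,,#coooooooooooooooooooo.....
122 .....................,,#############coo,######,,ooooooooooooooooooooo......
124 ........................,###########cc######cooooooooooooooooooooooo.......
126 .......................oc################,ooooooooooooooooooooooooo........
128 ...................,ccccc,,,#########,ooooooooooo
[... 926 characters left out ...]
cc,TTTT#TTTTT#TT#TTTTTTTTTTTTTTTTT,oooooooo.................
154 ,,,,,,,,,ccccccc#,,,,TTTTTTTTTTT###TT#TTTTTTTTT,,oooooocc..................
156 .....,,,,ccccccccc,#,,o,TTTTTTTT#T#TTTTTTTTTT,oooooocccco..................
158 .....,,,,ccccccc###,c##,co,TTTTTTTTTTTTTT,oooooooccccccc...................
160 ........,cccccc,,,####,,##,,oocoo,TTTT,ooocccccccccccccc...................
162 ........cccccccc##T,c####c,##,ccccooocccccccccccccccccco...................
164 ..........,cccooocc###,c,###,cccccccccccccccccccccccccc....................
166 .............ooooooocc###,c,#ccccccccccccccccccccccc,,,,,..................
168 ................ooooooocc,##,ccccccccccccccccccccc,,,,,....................
```

The images show the flap at about 1.5 rad while the shut fingers passed over it, so their real lower end seems to be above the reported TCP. I test that by touching the bare table.

>>> send_rows:
  commands: [0, 0, 30, 0, 1, 0, 0, 35, 0, 1, -30, 6, 0, 0, 1, -35, 7, 0, 0, 1, -35, 7, 0, 0, 1, 0, 7, 0, 0, 1, 0, 0, -40, 0, 1, 0, 0, -40, 0, 1, 0, 0, -30, 0, 1, 0, 0, -18, 0, 1, 0, 0, 0, 0, 1, 0, 0, 0, 0, 1]

```text
clock: 94.8
tcp_pos: [478.7, 285.6, 21.1]
tool_rot: [2.346, 2.089, 0.003]
contact_force: [-0.3, 0.1, 0.9]
gripper_width: -0.004
gripper_force: 0.0
```

>>> send_rows:
  commands: [0, 0, -5, 0, 1, 0, 0, 0, 0, 1, 0, 0, 0, 0, 1]

```text
clock: 95.18
tcp_pos: [477.7, 285.1, 15.6]
tool_rot: [2.346, 2.089, 0.001]
contact_force: [-0.9, 0.5, 0.1]
gripper_width: 0.003
gripper_force: 0.0
```

>>> send_rows:
  commands: [0, 0, -4, 0, 1, 0, 0, 0, 0, 1, 0, 0, 0, 0, 1]

```text
clock: 95.55
tcp_pos: [477.4, 285.0, 11.2]
tool_rot: [-2.346, -2.089, 0.0]
contact_force: [0.1, -0.1, -0.4]
gripper_width: -0.004
gripper_force: 0.0
```

Run:
```python
from h import *
shot('scene','c43');shot('side','s43'); p,y,o=tool(); print(p)
asc('c43',290,365,116,170); asc('s43',190,262,220,270)
f,K,T=load('s43')
for a in (0,.3,.6,1,1.5,2,2.3): print(a,proj(K,T,Wc([(x,53.5-46*np.cos(a),72+46*np.sin(a)) for x in (-50,50)])).round().tolist(),proj(K,T,Wc([(x,-53.5+46*np.cos(a),72+46*np.sin(a)) for x in (-50,50)])).round().tolist())
```

```text
[477.52734391 285.07000578  11.31356231]
116 ,,################,,,,,,,,,,,,,........oooooooooooooooooooooooooooooooco...
118 .,################,,,,,,,,,,,,,.......oooooooooooooooooooooooooooooooco....
120 ###############,,,#,,,,,,,,,,,.......ooooooooooooooooooooooooooooooooo.....
122 ##############,.,,##,,,##...oooo....ooooooooooooooooooooooooooooooooo......
124 .,,##########,.,######,...ooooo....ooooooooooooooooooooooooooooooooo.......
126 ,,,################,..ooooooooo....oooooooooooooooooooooooooooooooo........
128 ,,,,,###########,..oooooooooooo...ooooooooooooooooooooooooooooooooo........
130 ,,,,,,,######,..ooooooooooooooo..ooooooooooooooooooooooooooooooooo.........
132 ,,,,,,,,###,.ooooooooooooooooooooo.oooooooooooooooooooooooooooooo..........
134 ,,,,#,,###cooooooooooooooooooooccccoo.oooooooooooooooooooooooooo...........
136 ,,,,,,,##,coooooooooooooocoocccccccccccoooooooooooooooooooooooo............
138 ,,,,,,,,,,,oooooooooooooocccccccccccccccccoooooooooooooooooooo.............
140 ,,,,,,,,,,,ooooooooooocccccccccccccccccccccccoo.ooooooooooooo..............
142 ,,,,,,,,,,,oooo
[... 2809 characters left out ...]
oooooooooooooooooooooooooooocooocccccccc,.............,,,,,,,#
266 ......ooooooooooooooooooooooooooooooooooccccccccc,..............,,,,,,,#
268 .....,oooooooooooooooooooooooooooooooooooccccccco.................,,,,,,
0 [[228.0, 236.0], [214.0, 260.0]] [[223.0, 235.0], [209.0, 258.0]]
0.3 [[228.0, 233.0], [214.0, 256.0]] [[222.0, 231.0], [208.0, 255.0]]
0.6 [[230.0, 230.0], [216.0, 254.0]] [[220.0, 228.0], [206.0, 251.0]]
1 [[234.0, 228.0], [220.0, 252.0]] [[216.0, 223.0], [201.0, 247.0]]
1.5 [[241.0, 228.0], [227.0, 252.0]] [[209.0, 220.0], [193.0, 243.0]]
2 [[248.0, 231.0], [235.0, 255.0]] [[202.0, 219.0], [186.0, 242.0]]
2.3 [[252.0, 234.0], [239.0, 258.0]] [[199.0, 220.0], [183.0, 243.0]]
```

>>> send_rows:
  commands: [0, 0, -4, 0, 1, 0, 0, 0, 0, 1, 0, 0, 0, 0, 1]

```text
clock: 96.02
tcp_pos: [477.4, 285.0, 7.2]
tool_rot: [-2.346, -2.089, 0.0]
contact_force: [-0.4, 0.1, 0.1]
gripper_width: 0.001
gripper_force: 0.0
```

>>> send_rows:
  commands: [0, 0, -3, 0, 1, 0, 0, 0, 0, 1, 0, 0, 0, 0, 1]

```text
clock: 96.4
tcp_pos: [477.5, 285.0, 4.2]
tool_rot: [2.346, 2.089, -0.0]
contact_force: [-0.6, 0.7, 0.7]
gripper_width: -0.002
gripper_force: 0.0
```

>>> send_rows:
  commands: [0, 0, -2, 0, 1, 0, 0, 0, 0, 1, 0, 0, 0, 0, 1]

```text
clock: 96.78
tcp_pos: [477.6, 285.0, 2.3]
tool_rot: [2.346, 2.089, 0.0]
contact_force: [-1.5, 0.5, 0.4]
gripper_width: -0.002
gripper_force: 0.0
```

>>> send_rows:
  commands: [0, 0, -1.5, 0, 1, 0, 0, 0, 0, 1, 0, 0, 0, 0, 1]

```text
clock: 97.15
tcp_pos: [477.5, 285.1, 0.8]
tool_rot: [2.346, 2.089, 0.0]
contact_force: [0.3, -0.1, -0.3]
gripper_width: 0.001
gripper_force: 0.0
```

>>> send_rows:
  commands: [0, 0, -1.5, 0, 1, 0, 0, 0, 0, 1]

```text
clock: 97.4
tcp_pos: [477.4, 285.0, -0.9]
tool_rot: [-2.346, -2.089, 0.0]
contact_force: [-0.7, 0.6, 0.3]
gripper_width: 0.002
gripper_force: 0.0
```

>>> send_rows:
  commands: [0, 0, -1.5, 0, 1, 0, 0, 0, 0, 1]

```text
clock: 97.65
tcp_pos: [477.4, 285.0, -2.3]
tool_rot: [-2.346, -2.089, 0.0]
contact_force: [-0.5, -0.1, 0.5]
gripper_width: -0.004
gripper_force: 0.0
```

Run:
```python
from h import *
shot('scene','c44');p,y,o=tool(); print(p,o['contact_force'])
f,K,T=load('c44'); print('tcp',proj(K,T,p).round(),'z+25',proj(K,T,p+[0,0,25]).round(),proj(*load('c42')[1:],[577.3,258.1,83.4]).round())
asc('c44',255,320,100,160)
```

```text
[477.44874526 285.01131422  -2.29074685] [ 0.35162582 -0.45239685 -0.09491875]
tcp [[296. 145.]] z+25 [[297. 140.]] [[318. 142.]]
100 .................................,####,,,,,,,,,,,,,,,,###,,,,,,,,
102 .................................,########,,,,,,,,######,,,,,,,,,
104 .................................,######################,,,,,,,,,
106 ................................,#######################,,,,,,,,,
108 ..........,,,,,,,,,,,,,,,.......,#######################,,,,,,,,,
110 ..........,,..........,,,,...,,,#######################,,,,,,,,,,
112 ...........................,,##########################,,,,,,,,,,
114 ......,,...................,,###,#####################,,,,,,,,,,,
116 ......,,,,...............,,,,,########################,,,,,,,,,,,
118 ........,,,,,.........,,,,,...,#####################,##,,,,,,,,,,
120 ,,,........,,,,,,,,,,,,,.......,##,,,###############,,,,,,,,,,,,,
122 ,,,,,,,,,,......................,#,,#################,,,........o
124 ,,,,,,,,,,,,,,,,,,,,.,..........,,###############,.,##,,,,,..oooo
126 ,,,,,,,,,,,,,,,,,,,,,,,,,,,,,,,,,,##############,.,,###,
[... 429 characters left out ...]

140 .................,,,,,,,,,,,,,,,,,,,,,,,,,,,,,coooooooooocccccccc
142 ...................,,,,,,,,,,,,,,,,,,,,,,,,,,,ooooooooccccccccccc
144 o.......................,,..,,,,,,,,,,,,,,,,,,oocooccccccccccoc,,
146 o...oo.........................,,,,,,,,,,,,,,oooccccccccccoo,,TTT
148 ooooooooo............,,,,.................,,,ccooocccccco,TTTTTTT
150 ooooocccc........,,,,,,,,,,.................,cccccoccc,TTTTTTTTTT
152 ooccoccc,.....,,,,,,,,,,,,,,,,,.............,cccccco,TTTTTTTTTTTT
154 ccccc,.,,,.,,,,,,,,,,,,,,,,,................,cccccc#,,,,TTTTTTTTT
156 co.....,,,,,,,,,,,,,,,,,,...................cccccccc,,#,,o,TTTTTT
158 ........,,,,,,,,,,,.,....................,,,ccccccc###c,##,co,TTT
```

>>> send_rows:
  commands: [0, 0, -5, 0, 1, 0, 0, -5, 0, 1, 0, 0, -3, 0, 1, 0, 0, 0, 0, 1, 0, 0, 0, 0, 1]

```text
clock: 98.32
tcp_pos: [477.6, 285.1, -15.2]
tool_rot: [2.346, 2.089, 0.0]
contact_force: [-0.5, -0.9, -0.6]
gripper_width: -0.002
gripper_force: 0.0
```

>>> send_rows:
  commands: [0, 0, -2, 0, 1, 0, 0, 0, 0, 1, 0, 0, 0, 0, 1]

```text
clock: 98.7
tcp_pos: [477.5, 285.0, -17.2]
tool_rot: [2.346, 2.089, 0.0]
contact_force: [-0.0, -0.1, -0.6]
gripper_width: 0.0
gripper_force: 0.0
```

>>> send_rows:
  commands: [0, 0, -2, 0, 1, 0, 0, 0, 0, 1, 0, 0, 0, 0, 1]

```text
clock: 99.08
tcp_pos: [477.5, 285.0, -19.2]
tool_rot: [-2.346, -2.089, 0.0]
contact_force: [0.4, -0.2, 0.2]
gripper_width: 0.002
gripper_force: 0.0
```

>>> send_rows:
  commands: [0, 0, -1.5, 0, 1, 0, 0, 0, 0, 1]

```text
clock: 99.32
tcp_pos: [477.4, 285.0, -20.8]
tool_rot: [-2.346, -2.089, 0.0]
contact_force: [-0.8, 0.8, -0.3]
gripper_width: -0.001
gripper_force: 0.0
```

>>> send_rows:
  commands: [0, 0, -1.5, 0, 1, 0, 0, 0, 0, 1]

```text
clock: 99.58
tcp_pos: [477.4, 285.0, -22.3]
tool_rot: [-2.346, -2.089, 0.0]
contact_force: [-0.6, 0.2, 0.4]
gripper_width: -0.001
gripper_force: 0.0
```

>>> send_rows:
  commands: [0, 0, -1.5, 0, 1, 0, 0, 0, 0, 1]

```text
clock: 99.82
tcp_pos: [477.4, 285.0, -23.8]
tool_rot: [-2.346, -2.089, 0.0]
contact_force: [-0.5, -0.2, -0.0]
gripper_width: -0.001
gripper_force: 0.0
```

The shut fingers end at least 24 mm above the reported TCP, which explains the misses. I sweep the left flap again, about 40 mm lower.

>>> send_rows:
  commands: [0, 0, 40, 0, 1, 0, -17, 37, 0, 1, 0, 0, 0, 0, 1, 9.5, -1, 0, 0, 1, 9.5, -1, 0, 0, 1, 9.5, -1, 0, 0, 1, 9.5, -1, 0, 0, 1, 9.5, -1, 0, 0, 1, 9.5, -1, 0, 0, 1, 0, 0, 0, 0, 1]

```text
clock: 101.08
tcp_pos: [535.3, 261.9, 53.1]
tool_rot: [2.347, 2.088, 0.0]
contact_force: [0.5, -0.0, 0.4]
gripper_width: 0.004
gripper_force: 0.0
```

>>> send_rows:
  commands: [9.5, -1, 0, 0, 1, 9.5, -1, 0, 0, 1, 9.5, -1, 0, 0, 1, 0, 0, 0, 0, 1]

```text
clock: 101.58
tcp_pos: [565.0, 259.1, 53.6]
tool_rot: [2.346, 2.087, 0.003]
contact_force: [0.6, -0.4, -0.2]
gripper_width: 0.004
gripper_force: 0.0
```

Run:
```python
from h import *
shot('scene','c45');p,y,o=tool(); print(p,o['contact_force'])
asc('c45',290,350,112,164)
```

```text
[564.1314055  259.06347985  53.41423179] [-1.21967473 -0.51902537 -0.51162577]
112 ..........,#############################oooooooooooooooooooo
114 ...........,###########################ooooooooooooooooooooo
116 ............,##########################coooooooooooooooooooo
118 ............,,#######################,#,oooooooooooooooooooo
120 .............,###,,,#################,,coooooooooooooooooooo
122 ..............,##,.,#################,,,oooooooooooooooooooo
124 ...............,##################cc,#,,,,,,oooooooooooooooo
126 ................,################.oc####,,,#,ooooooooooooooo
128 .................,,,############..c,#####,,,oooooooooooooooo
130 ....................,###########,,#####,oooooooooooooooooooo
132 .....................,##############cooooooooooooooooooooooo
134 .....................,,,#########coooooooooooooooooooooooooo
136 ,,..................,,,,,,####cooooooooooooooooooooooooooooo
138 ,,,,,,,,,,,,........,,#,,#####coooooooooocoooooooooooooooooo
140 ,,,,,,,,,,,,,,,,,,,cc,#,,####ccooooooccccccccoo.oooooooooooo
142 ,,,,,,,,,,,,,,,,ccccccc,,,cccccoocccccccccccccccoooooooooooo
144 ,,,,,,,,,,,,,cccccccccccccccccc,,TT#T,ccccccccccccccoooooooo
146 ,,,,,,,,,,oooooooooooooooooc,,##TT#TTTT,,ccccccccccccccooo..
148 ,,,,,,,,,,ccoooccooooooooc,T#TTTTTTTTTTTTTT,occccccccccooooo
150 ,,,,,,,,,,cccccoccc,,cc,T##TTT#TTTTTTTTTTTTTTT,,occcooooooo.
152 ,,,,,,,,,cccccccc,T####TTT#TTT####TTTTTTTTTTTTTTT,oooooooo..
154 ,,,,,,,,,ccccccc##,,,T##TTTTTTTTTTTTTTTTTTTTTT,,,oooooccc...
156 ..,,,,,,,ccccccccc,##,o,TTTTTTTTTTTTTTTTTTTTT,oooooccccco...
158 ........,ccccccc###,,##,co,TTTTTTTTTTTTTT,oooooooccccccc....
160 ........,cccccc,,c####,c##,,oocoo,TTTT,ooocccccccccccccc....
162 ........,ccccccc###,c,###,c##,ccccooocccccccccccccccccco....
```

>>> send_rows:
  commands: [3, 0, -3, 0, 1, 3, 0, -2, 0, 1, 0, 0, 0, 0, 1, 0, 0, 0, 0, 1]

```text
clock: 102.12
tcp_pos: [569.2, 259.0, 48.2]
tool_rot: [2.346, 2.089, 0.0]
contact_force: [-0.6, -0.2, -0.2]
gripper_width: -0.001
gripper_force: 0.0
```

>>> send_rows:
  commands: [0, 0, -2, 0, 1, 0, 0, 0, 0, 1, 0, 0, 0, 0, 1]

```text
clock: 102.5
tcp_pos: [569.2, 259.1, 48.0]
tool_rot: [2.346, 2.089, 0.002]
contact_force: [-2.8, -1.4, 10.0]
gripper_width: -0.001
gripper_force: 4.7
```

Run:
```python
from h import *
shot('scene','c46');p,y,o=tool(); print(p,o['contact_force'])
asc('c46',296,350,128,164)
```

```text
[569.28227796 259.0959234   47.98359127] [-2.92923673 -1.60528887  9.07312976]
128 ...........,################oo,###,,,,#,oooooooooooooo
130 ............,,,############co,,#####,,,ooooooooooooooo
132 ...............,###########c#######coooooooooooooooooo
134 ................,##############,cooooooooooooooooooooo
136 ...............,,,,#########cooooooooooooooooooooooooo
138 ,,,,...........,,,,,,####coooooooooooooooooooooooooooo
140 ,,,,,,,,,,,,,,oc,,,,####cccooooooooccccoo.oooooooooooo
142 ,,,,,,,,,,cccccc,,,,####ccooooooccccccccccoooooooooooo
144 ,,,,,,,occcccccccc,,,cccccooc,,,ccccccccccccccoooooooo
146 ,,,,oooooooocccccccccccccc,##TTTT,,ccccccccccccccoo...
148 ,,,,coooooooooooooooooc,TTT#TTTTTTTTT,occccccccccooooo
150 ,,,,ccccccccoooooooc,T###TTTTTTTTTTTTTTT,cocccooooooo.
152 ,,,cccccccc,TT,cc,TTTT##T#TTTTTTTTTTTTTTTTT,oooooooo..
154 ,,,ccccccc##,,,T##TTTTTT#TT##T#TTTTTTTTTT,,oooooccc...
156 ,,,ccccccccc,##,c,TTTTTTTTT#TTTTTTTTTTT,oooooocccco...
158 ..,ccccccc###c,##,,o,TTTTTTTTTTTTTT,oooooooccccccc....
160 ..,cccccc,,c####,c##,,oocoo,TTTT,ooocccccccccccccc....
162 ..cccccccc###,c####,,##,ccccooocccccccccccccccccco....
```

The left flap is flat now: its free edge is at about (313,152), which matches 0 rad. Same for the right flap.

>>> send_rows:
  commands: [0, 0, 17, 0, 1, 0, 0, 25, 0, 1, 0, 0, 25, 0, 1, 36, -4, 0, 0, 1, 37, -4, 0, 0, 1, 37, -4, 0, 0, 1, 36, -3, 0, 0, 1, 0, 0, -20, 0, 1, 0, 0, -25, 0, 1, 0, 0, -17, 0, 1, 0, 0, 0, 0, 1, -10, 1, 0, 0, 1, -10, 1, 0, 0, 1, -10, 1, 0, 0, 1, -10, 1, 0, 0, 1, -10, 1, 0, 0, 1, -10, 1, 0, 0, 1, 0, 0, 0, 0, 1]

```text
clock: 104.8
tcp_pos: [654.0, 250.3, 51.7]
tool_rot: [-2.345, -2.09, 0.0]
contact_force: [-0.4, -0.5, 2.2]
gripper_width: 0.0
gripper_force: 1.1
```

>>> send_rows:
  commands: [-10, 1, 0, 0, 1, -10, 1, 0, 0, 1, -9, 1, 0, 0, 1, 0, 0, -2, 0, 1, 0, 0, -1.5, 0, 1, 0, 0, 0, 0, 1, 0, 0, 0, 0, 1]

```text
clock: 105.68
tcp_pos: [624.7, 253.0, 48.1]
tool_rot: [-2.345, -2.088, 0.003]
contact_force: [-4.5, 0.3, 5.4]
gripper_width: -0.003
gripper_force: 2.8
```

>>> send_rows:
  commands: [0, 0, -1.2, 0, 1, 0, 0, 0, 0, 1]

```text
clock: 105.92
tcp_pos: [624.8, 253.0, 47.9]
tool_rot: [-2.345, -2.088, 0.002]
contact_force: [-5.3, -1.5, 11.0]
gripper_width: 0.0
gripper_force: 5.3
```

Run:
```python
from h import *
shot('scene','c47');p,y,o=tool(); print(p,o['contact_force'])
asc('c47',296,362,128,166)
```

```text
[624.79766974 253.04205524  47.98069932] [-4.36600128 -0.03349333 10.49094123]
128 ....................,,###########################cooooooooooo.....
130 ......................,##,,####################,#ooooooooooo......
132 ......................,,##cc###################,,,ooooooooo.......
134 ......................,c####################c##,,,,ooooooo........
136 ...................,occc##################co,,##,,,,#,,oo.........
138 .................occcccccc###############ooo,,####,,,,oo..........
140 .............,occcccccccccccc############ccc######,oooo...........
142 ..........,occccccccccccccccc##################cooooooo...........
144 ,,,,,,,,occcccccccccccccccccc#,,###########coooooooooo............
146 ,,,,,ccccccccccccccccccccc,T##,#,,#####ccooooooooooo..............
148 ,,,,ccocccccccccccccccc,#####,,,,,####ccoooooooooooo..............
150 ,,,,ccccccccoccooccc,TT##,ccc,,,,,####ccooooooooooco..............
152 ,,,cccccccc,TT,cc,TT##,ccccccc,,,,##ccccooooooocccco..............
154 ,,,ccccccc##,,,TTTT,oooccccccccccccccccccoooccccccc...............
156 ,,,ccccccccc,##,c,T#,coooooooooooooocccccccccccccco...............
158 ,,,ccccccc###c,###,c,TT,cooooooooooooccccccccccccc................
160 ,,,cccccc,c,####cc###,cccooooooooocccccccccccccccc................
162 ..,ccccccc###,c####,c###ccccooooocccccccccccccccco................
164 ....,cccccccc###,c,###,ccccccccccccccccccccccccco.................
```

>>> send_rows:
  commands: [0, 0, 20, 0, 1, 0, 0, 40, 0, 1, 0, 0, 40, 0, 1, 0, 0, 35, 0, 1, 0, 0, 0, 0, 1]

```text
clock: 106.6
tcp_pos: [628.4, 253.9, 185.1]
tool_rot: [2.345, 2.087, 0.01]
contact_force: [0.3, 0.0, -0.5]
gripper_width: 0.003
gripper_force: 0.0
```

Run:
```python
from h import *
f,K,T=load('scene0')
for u in ((333.4,96),(373,116.5),(403,94.7)): print(toworld(K,T,u,20).round())
print('head',toworld(K,T,(595/1.5625,108/1.5625),140).round(),toworld(K,T,(535/1.5625,82/1.5625),140).round())
shot('scene','c48');shot('side','s48')
f,K,T=load('c48'); 
for a in (1.6,1.7,1.8,1.9,2.0): print(a,proj(K,T,Wc([(53.5-112*np.cos(a),s,75+112*np.sin(a)) for s in (55,-55)])).round(1).tolist(),proj(*load('s48')[1:],Wc([(53.5-112*np.cos(a),s,75+112*np.sin(a)) for s in (55,-55)])).round(1).tolist())
asc('c48',325,370,92,120); asc('s48',175,245,225,262)
print(tool()[0]); row('c48',74)
```

```text
[423. 584.  20.]
[603. 570.  20.]
[618. 762.  20.]
head [546. 678. 140.] [377. 686. 140.]
1.6 [[326.9, 102.0], [354.8, 117.5]] [[226.9, 235.4], [188.4, 225.4]]
1.7 [[329.2, 100.8], [357.1, 116.2]] [[225.2, 238.5], [186.4, 228.4]]
1.8 [[331.4, 99.9], [359.3, 115.2]] [[223.5, 242.0], [184.6, 231.7]]
1.9 [[333.5, 99.3], [361.3, 114.6]] [[221.9, 245.7], [182.7, 235.2]]
2.0 [[335.5, 99.1], [363.2, 114.3]] [[220.3, 249.7], [181.0, 239.0]]
92 #########################,,,,,,,,,,,,,,,,,,,,
94 ###,,#####################,,,,,,,,,,,,,,,,,,,
96 ,##,,#################,,###,,,,,,,,,,,,,,,,,,
98 ,####################,,,####,,,,##,,,,,,,,,,,
100 .,#################,..,,######,,,,,,,,,,,,,,,
102 ....,,#############,,,,#####,,,,,,,,,,,,,,,,,
104 ......,###################,,......,,,,,,,,,,,
106 ......,#,#############co,,,,,,,,.......,,,,,,
108 ......,,,,,########,ccoooooo,,,,,,,,.......,,
110 ......c,,,,,####ccccooocooooooo,,,,,,,,,,....
112 .....,,,#,,#####oooooooooooocoooooo,,,,,,,,,,
114 ....oo,,,,,#####ooooooooocoooooooooooc,,,,,,,
116 ....oo,,,,,##,ooooooooooooooocoooooco....,,,,
118 ...oooooo,,oo
[... 840 characters left out ...]
ocoooooocooooccc.
247 .............occcccccccccccccccccooooooooooooooooooooooooococcooocccc.
249 ...............occcccoccccccccccccccccccooooooooooooooooooococooccccc.
251 ................occcccoccccocccccccccccccccccccccooooooocoococccccccc.
253 ..................ccoccoccccccccccccccccccccccccccooooooocooccccccccc.
255 ...................ocooccccccoococcccccccccccccccccoooooccocccccccccc.
257 ....................oooooooocccccccccccccoccccccccccooooooccccccccccc,
259 ....................ooooooooooooooccccoccccccccccccccooooccccccccccc,,
261 ....................ooooooooooooooooooocccccccccccccccccocccccccccc,..
[626.17193193 252.98840638 181.2283005 ]
c48 -25 kkkkkkTkkkkkk
c48 0 kkkkkkTkkkkkk
```

Both flaps are flat and the lid is at about 1.93 rad. I go over and behind the lid.

>>> send_rows:
  commands: [-3.6, 30, 4, 0, 1, -3.6, 38, 0, 0, 1, -3.6, 38, 0, 0, 1, -3.6, 36, 0, 0, 1, 0, 0, 0, 0, 1, 0, 0, -25, 0, 1, 0, 0, -25, 0, 1, 0, 0, -18, 0, 1, 0, 0, 0, 0, 1, 0, 0, 0, 0, 1]

```text
clock: 107.95
tcp_pos: [611.8, 394.4, 117.7]
tool_rot: [2.347, 2.088, -0.001]
contact_force: [1.2, 0.1, 0.9]
gripper_width: -0.003
gripper_force: 0.0
```

>>> send_rows:
  commands: [-1, -10, 0, 0, 1, -1, -10, 0, 0, 1, -1, -10, 0, 0, 1, -1, -10, 0, 0, 1, -1, -10, 0, 0, 1, 0, 0, 0, 0, 1]

```text
clock: 108.7
tcp_pos: [608.5, 345.8, 122.2]
tool_rot: [2.346, 2.088, 0.012]
contact_force: [-0.5, 1.4, 12.0]
gripper_width: -0.001
gripper_force: 0.0
```

>>> send_rows:
  commands: [-1, -10, 0, 0, 1, -1, -10, 0, 0, 1, -1, -10, 0, 0, 1, -1, -10, 0, 0, 1, -1, -10, 0, 0, 1, 0, 0, 0, 0, 1]

```text
clock: 109.45
tcp_pos: [601.2, 293.8, 117.2]
tool_rot: [-2.347, -2.088, 0.002]
contact_force: [0.1, -0.1, 0.4]
gripper_width: -0.005
gripper_force: 0.0
```

Run:
```python
from h import *
shot('scene','c49');p,y,o=tool(); print(p,y,o['contact_force'])
d=p[:2]-[598.5,266]; print('carton x',d@[np.cos(A_),np.sin(A_)])
f,K,T=load('c49')
for a in (0,.3,.6,.9,1.1,1.3,1.6,1.9): print(a,proj(K,T,Wc([(53.5-112*np.cos(a),s,75+112*np.sin(a)) for s in (55,-55)])).round().tolist())
asc('c49',290,365,100,150)
```

```text
[601.43402885 294.46382167 117.32269949] 83.32354380243015 [0.32817655 1.02881268 0.05074228]
carton x 28.614609170522368
0 [[299.0, 146.0], [326.0, 163.0]]
0.3 [[301.0, 137.0], [328.0, 154.0]]
0.6 [[305.0, 127.0], [332.0, 144.0]]
0.9 [[311.0, 118.0], [338.0, 134.0]]
1.1 [[315.0, 112.0], [343.0, 128.0]]
1.3 [[320.0, 107.0], [348.0, 123.0]]
1.6 [[327.0, 102.0], [355.0, 117.0]]
1.9 [[334.0, 99.0], [361.0, 115.0]]
100 ..................,,,,,,,,,,,,,############################,.,,,,,,,,,,,,,,
102 ..................,,,,,,,,,,,,,,###,#####################,,,.....,,,,,,,,,,
104 .................,,,.,,,,,,,,,,,###,.,###################,,,,,,......,,,,,,
106 .................,,,,,,,,,,,,,,,,###,,###############,,,##,,,,,,,,,.......,
108 .................,,,,,,,,,,,,,,,,,,#################,..,###,,,,#,,,,,,,....
110 .................,,,,,,,,,,,,,,,,.,,###############,..,,#####,,,,,,,,,,,,,,
112 .................,,,,,,,,,,,,,,,......,############..,#####,,......,,,,,,,,
114 ..............,,,,,,,,,ccc,,,,,,......,,################,..............,,,,
116 ..............,,,,,,,cccooccoo,........,,
[... 614 characters left out ...]
.................,o,,ccccccccccccocccc......................
134 ,,,,,,,,,,,,.................occcccco,,ccccccccccccccc.....................
136 ,,,,,,,,,,,,,,,,,,,,,,,,,cccccccccccccccc,cccccccccccco....................
138 ,,,,,,,,,,,,,,,,,,,,,,ccccccccccccccccccccooocccccccccc....................
140 ,,,,,,,,,,,,,,,,,,,ooccccccccccccccccccccccccco.,ccccccc...................
142 ,,,,,,,,,,,,,,,,oooooooooccccccccccccccccccccccccco,ccccc..................
144 ,,,,,,,,,,,,,oooooooooooooooccccccc,,,ccccccccccccccoooccc.................
146 ,,,,,,,,,,oooooooooooooooooooooc,T#T#,cccccccccccccccccco..................
148 ,,,,,,,,,,ccooooooooooooooooc,T###,ccccccccccccccccccooooo.................
```

The lid is at about 1.05 rad. I bring it down the rest of the way.

>>> send_rows:
  commands: [-0.6, -6, -8, 0, 1, -0.6, -6, -8, 0, 1, -0.6, -6, -8, 0, 1, -0.6, -6, -8, 0, 1, -0.6, -6, -8, 0, 1, 0, 0, -5, 0, 1, 0, 0, -5, 0, 1, 0, 0, -5, 0, 1, 0, 0, -4, 0, 1, 0, 0, 0, 0, 1, 0, 0, 0, 0, 1]

```text
clock: 110.88
tcp_pos: [598.7, 265.2, 58.7]
tool_rot: [-2.346, -2.089, -0.0]
contact_force: [0.8, 0.5, 0.4]
gripper_width: -0.003
gripper_force: 0.0
```

>>> send_rows:
  commands: [0, 0, -2, 0, 1, 0, 0, -1, 0, 1, 0, 0, 0, 0, 1]

```text
clock: 111.25
tcp_pos: [598.6, 265.0, 55.5]
tool_rot: [-2.346, -2.089, 0.0]
contact_force: [0.7, -0.7, -0.0]
gripper_width: 0.003
gripper_force: 0.0
```

Run:
```python
from h import *
shot('scene','c50');p,y,o=tool(); print(p,y,o['contact_force'])
asc('c50',290,350,124,180)
```

```text
[598.56205144 265.01175046  55.54579519] 83.35647869587274 [ 0.17804819  0.28579874 -0.43628026]
124 .......................,,##,.,##################,,..........
126 .........................,##,,##################,,,.........
128 .........................,##################..,,#,,,,,,.....
130 ..........................,################...,,###,,,#,....
132 .............................,############,..,######,.......
134 ..........................,ccc###################,..........
136 .......................occccccc,,############,..............
138 ,,,,,..............,ccccccccccc,,,,#######coo...............
140 ,,,,,,,,,,,,,,,,occcccccccccccc,,,,,####cooooooo............
142 ,,,,,,,,,,,,ooooccccccccccccccc,,,,####ccooooooooooo........
144 ,,,,,,,,,oooooooooooocccccccccc,,,,###cccoooooooooooooo.....
146 ,,,,,,,,,cccoooooooooooooccccccccc,ccccccooooooooooooooooo..
148 ,,,,,,,,,ccccccoooooooooooooooooooooocccccccoooooooooooooc..
150 ,,,,,,,,,,ccccccccooooooooooooooooooooooccccccccooooooocco..
152 ,,,,,,,,,ccccccccccccoooooooooooooooooooooccoooooocoocccc...
154 ,,,,,,,,,ccccccc##,cccccooooooooooooooooooooooococccccccc...
156 .....,,,,cccccccc,,##,ccccccoooooooooooooooooocccccccccco...
158 ......,,,ccccccc###,,###,cccccooooooooooooococcccccccccc....
160 ........,cccccc,,c####,c###ccccccooooooccccccccccccccccc....
162 ......,,,ccccccc###cc,###,,###ccccccooocccccccccccccccco....
164 .........,ccccccccc###,c,###,ccccccccccccccccccccccccc,.....
166 ............,ccccccccc###,c,#ccccccccccccccccccccccc........
168 ...............,ccccccccc###,cccccccccccccccccccc,..........
170 ..................,ccccccccccccccccccccccccccc,.............
172 ......................ccccccccccccccccccccc,................
174 ........................,cccccccccccccccc...................
176 ...........................,cccccccccco.....................
178 ...............................,ccc,........................
```

>>> send_rows:
  commands: [0, 0, -2, 0, 1, 0, 0, 0, 0, 1]

```text
clock: 111.55
tcp_pos: [598.5, 265.0, 53.4]
tool_rot: [-2.346, -2.089, 0.0]
contact_force: [0.7, 0.2, 0.7]
gripper_width: 0.001
gripper_force: 0.0
```

>>> send_rows:
  commands: [0, 0, -1.5, 0, 1, 0, 0, 0, 0, 1]

```text
clock: 111.8
tcp_pos: [598.5, 265.0, 51.9]
tool_rot: [-2.346, -2.089, 0.0]
contact_force: [0.0, -0.3, -0.1]
gripper_width: 0.001
gripper_force: 0.0
```

Run:
```python
from h import *
p,y,o=tool(); print(p,y,o['contact_force'])
```

```text
[598.50865351 265.03094148  51.91936331] 83.36314518406192 [ 0.04177487 -0.25922249 -0.11686862]
```

>>> send_rows:
  commands: [0, 0, -1, 0, 1, 0, 0, 0, 0, 1]

```text
clock: 112.05
tcp_pos: [598.6, 265.1, 51.2]
tool_rot: [2.346, 2.089, 0.0]
contact_force: [-0.6, 0.1, 0.7]
gripper_width: -0.003
gripper_force: 0.4
```

>>> send_rows:
  commands: [0, 0, -1, 0, 1, 0, 0, 0, 0, 1, 0, 0, 0, 0, 1]

```text
clock: 112.42
tcp_pos: [598.7, 265.1, 51.1]
tool_rot: [2.346, 2.089, 0.001]
contact_force: [-1.8, -0.7, 5.2]
gripper_width: 0.001
gripper_force: 2.8
```

>>> send_rows:
  commands: [0, 0, 20, 0, 1, 0, 0, 40, 0, 1, 0, 0, 50, 0, 1, -30, -30, 50, 0, 1, -40, -50, 20, 0, 1, -40, -50, 0, 0, 1, 0, 0, 0, 0, 1, 0, 0, 0, 0, 1]

```text
clock: 113.42
tcp_pos: [494.2, 141.1, 226.8]
tool_rot: [2.347, 2.088, 0.002]
contact_force: [0.8, 0.4, 0.3]
gripper_width: 0.0
gripper_force: 0.0
```

Run:
```python
from h import *
shot('scene','c51');shot('side','s51');shot('wrist','w51');p,y,o=tool(); print(p,y,o['contact_force'])
f,K,T=load('c51'); print([(a,proj(K,T,Wc([(53.5-112*np.cos(a),s,75+112*np.sin(a)) for s in (55,-55)])).round(1).tolist()) for a in (0,.15,.3)])
asc('c51',290,350,126,180)
# spatula: compare wrist view with the model
f,K,T=load('w51'); th=np.radians(83.3);e=np.array([np.cos(th),np.sin(th),0]);n=np.array([-e[1],e[0],0]);O=np.array([452,196.5,0])
print(proj(K,T,[O+x*e+yy*n+[0,0,2] for x,yy in ((40,21),(40,-21),(-40,-21),(-40,21))]).round())
h=cv2.cvtColor(f,cv2.COLOR_BGR2HSV); b=rect('w51',2,420,490,140,250,1)
g=cv2.cvtColor(b,cv2.COLOR_BGR2HSV)[...,1]<25
for r in range(0,110,4): print(250-r,''.join('#' if k else '.' for k in g[r,::2]))
```

```text
[494.92354444 141.96487762 226.3327109 ] 83.40854239054866 [ 0.19139978 -0.72447885 -0.01929619]
[(0, [[299.3, 145.8], [325.7, 162.8]]), (0.15, [[299.9, 141.6], [326.5, 158.5]]), (0.3, [[301.1, 137.0], [327.9, 153.9]])]
126 ............................................................
128 ............................................................
130 ............................................................
132 ..............................ooooo.........................
134 ...........................ooooooooooo......................
136 ........................ooooooooooooooooo...................
138 .....................oooooooooooooooooooooooo...............
140 ..................oooooooooooooooooooooooooooooo............
142 ...............ooooooooooooooooooooooooooooooooooooo........
144 ............ooooooooooooooooooooooooooooooooooooooooooo.....
146 .........ooooooooooooooooooooooooooooooooooooooooooooooooo..
148 .........cccoooooooooooooooooooooooooooooooooooooooooooooc..
150 .........,cccccoooooooooooooooooooooooooooooooooooooooccco..
152 .........,ccccccccooooooooooooo
[... 1347 characters left out ...]
####################
206 .....##############################
202 .....#########################...##
198 .....##############################
194 ....##############################.
190 ....###############################
186 ....##############################.
182 ....##############################.
178 ....#############################..
174 ....###############################
170 ...################################
166 ...######################.######...
162 ...######################..........
158 .....#.#################...........
154 ..........#####....................
150 .........#####.....................
146 .........#####.....................
142 ........#####...........#.....###..
```

```bash
python3 -c "
from rig import job_done
print(job_done())"
```

```text
the job is handed in; nothing more can be done
None
```

I handed the job in at about 113 s: all three coasters are stacked in the carton, both flaps and the lid are closed, and the spatula is back on its rest. The first coaster caught on the right flap, so I set it down on the table and picked it up again. The hand-in gave no verdict, so this rests on my own camera and force checks.

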